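Rake a heap of stone sample into a single even layer in its drying pan

ROBOT

A 6-joint arm with a two-finger parallel gripper is mounted at the origin on a cart in front of the work surface, level with it; the furniture and walls round the work are solid. World frame = base frame: x ahead of the robot, y to its left, z up, the work surface at z = 0. Lengths are in m, angles in rad, forces in N, time in s.
With the tool pointing down it reaches from about 0.25 to 0.725 m from the base axis. Payload 4 kg.
Tool frame: the origin (TCP) lies midway between the tips of the shut fingers; the grasp point (between the pads) lies 19 mm behind it; y points along the fingers, z is the direction in which the jaws open and shut, and the axes are right-handed (so a half turn about y gives the same grasp; the last joint's range is limited). The gripper opens to 85 mm and grips with 20 to 120 N. Pads are 22 mm wide; open, the fingers measure 114 mm over their backs; the gripper's body (76 mm by 85 mm) begins 54 mm behind the grasp point. The pads swing forward as they close: fully open they stand 13 mm farther back than shut.
Start: joints at [-1.241, 0.241, 0.005, 1.335, 0, 1.571], TCP at [0.162, -0.473, 0.231] pointing down, gripper open.
Joint ranges: [-2.72, 2.72], [-1.05, 1.87], [-1.09, 1.28], [-1.99, 2.15], [-1.42, 1.44], [-3.14, 3.14]. Speed limits (rad/s): [2.79, 2.79, 3.14, 3.14, 3.14, 3.14].

INTERFACE

Orientations are given as a unit quaternion [x, y, z, w].
In Python, from workcell import bot gives the robot as it stands. The module is installed in compiled form; this text tells all that it offers.
- The arm moves only by the shell command python3 -m handwheel 'ROWS' [OPENING]. ROWS is JSON, a list of rows, each a list of 6 numbers: the shift along the tool's x, y, z in units of 25 mm (1.0 is 25 mm), then the turn, a rotation vector about the tool's x, y, z in units of 10 degrees (1.0 is 10 degrees). A call has exactly 5 rows; each row is the pose to reach, as a shift and turn from the pose commanded when the call began, along the tool's axes at that moment; what a row does not reach only later rows make up. A row lasts 1/8 s, in which the tool goes at most 62.5 mm and 10.7 degrees, less where a joint would pass 70% of its speed; a pose out of reach is approached as far as the arm can. A call with a gripper value outside its range is refused whole. OPENING is the gripper command: -1 is shut, 1 is fully open, values between are in proportion, set as the call begins (- or left out, the last holds). The fingers move at their own pace and stop on an object; the grip force is fixed at half the most. Time passes only in rows, so rows that repeat a pose let the fingers close, or fill a call up. It gives the time, the measured TCP pose, the force and the opening at its end, in the units of the state.
- bot.get_obs(): the state, without advancing time (a new reading comes with each control period).
- bot.camera(name): name is "scene" or "top" or "wrist"; returns a dict with "color" (400x640x3 uint8, red, green, blue), "fx", "fy", "cx", "cy" (pixels), "dist_coeffs" ([k1, k2, p1, p2, k3] as OpenCV has them; the pictures are not rectified), "rvec" (rotation vector, rad) and "tvec" (3), from world to camera coordinates, as OpenCV has them. Camera axes: x right, y down, z forward; pixel columns grow to the right and rows downward; lengths in m; the calibration is good to about 2 mm. A picture is of the moment at which its call begins. There is no depth.
- bot.job_done(): hands the job in, once; it reports no verdict.
The state is a dict: "clock": time; "joint_pos": joint angles; "joint_vel": joint speeds; "tau": joint torques, N m; "eef_pos": TCP position; "tool_rot": TCP orientation; "ft_force": force on the tool from outside, world axes, zero at the start; "ft_torque": the same for the moment, N m; "grip_width": finger opening in m.
Only numpy, scipy, OpenCV 4.12 (cv2) and the standard library are available. Lean on these libraries where they do the work, as an engineer would, in place of code of your own. Each camera call takes 0.05 s, during which the arm holds its last target.

TASK

The heap of stone lumps in the steel drying pan has to dry evenly: use the rake to spread it over the whole length of the pan as one single layer, no lump lying on another, leaving no bare patch: each third of the pan's length should have at least one stone centred in its left half and one in its right half. Do it with the rake only, without touching the stones with the gripper, without digging the rake hard into the pan or shoving the pan along, and leave the tip box, bottle and notebook alone. When the layer is even, lay the rake back on the bare desk, tines down, clear of the pan.

Things in the scene. Friction and masses are not known exactly. Their poses are not given: they have to be found in the camera images.
- tray: open steel drying pan, loose on the desk (1 kg), 206 x 306 mm outside, 42 mm high, walls 3 mm thick, 7 mm rolled rim, corners cut off over 22 mm. Origin at the centre of its underside; z up, x across its short side, y along its long side. The flat floor, 3 mm above the origin, spans x -100 to 100 and y -150 to 150 mm.
- rake_grip (a point): best grip point, on the axis of the rake's straight handle (20 mm wide, 24 mm high, flat sides). Axes (also of rake_tips, rake_end), fixed in the rake: as it lies on the desk on tine tips and handle end, z is up, x runs from handle end to head, y along the cross-bar. So lying, the handle slopes down away from the head by 0.484 rad and this point is 67 mm above the desk
- rake_tips (a point): midpoint of the row of tips of the rake's 6 tines (7 mm thick, 50 mm long, row 149 mm wide along y, under a 152 mm cross-bar); 142 mm ahead of (+x) and 67 mm below (-z) rake_grip. When the rake is pitched to bring its handle level, the tines hang plumb and the tips are 95 mm ahead of and 125 mm below rake_grip
- rake_end (a point): centre of the handle's outer end, 4 mm inside it, about 13 mm above the desk when lying. The handle is straight from 60 to 215 mm behind the tines (measured with the handle level); a bent neck joins it to the head. The rake weighs 0.17 kg; if its tines catch hard it can turn in the grip
- lump_1: lump of grey crushed stone, angular, about 50 x 60 x 38 mm (x, y, z in its own axes; the 38 mm faces are flat and parallel), about 0.11 kg, origin at its centre; starts in the bottom layer of the heap, on the tray's floor
- lump_2: lump of grey crushed stone, angular, about 50 x 60 x 38 mm (x, y, z in its own axes; the 38 mm faces are flat and parallel), about 0.11 kg, origin at its centre; starts in the bottom layer of the heap, on the tray's floor
- lump_3: lump of grey crushed stone, angular, about 50 x 60 x 38 mm (x, y, z in its own axes; the 38 mm faces are flat and parallel), about 0.11 kg, origin at its centre; starts in the bottom layer of the heap, on the tray's floor
- lump_4: lump of grey crushed stone, angular, about 50 x 60 x 38 mm (x, y, z in its own axes; the 38 mm faces are flat and parallel), about 0.11 kg, origin at its centre; starts in the bottom layer of the heap, on the tray's floor
- lump_5: lump of grey crushed stone, angular, about 50 x 60 x 38 mm (x, y, z in its own axes; the 38 mm faces are flat and parallel), about 0.11 kg, origin at its centre; starts in the bottom layer of the heap, on the tray's floor
- lump_6: lump of grey crushed stone, angular, about 50 x 60 x 38 mm (x, y, z in its own axes; the 38 mm faces are flat and parallel), about 0.11 kg, origin at its centre; starts in the bottom layer of the heap, on the tray's floor
- lump_7: lump of grey crushed stone, angular, about 50 x 60 x 38 mm (x, y, z in its own axes; the 38 mm faces are flat and parallel), about 0.11 kg, origin at its centre; starts on top of the bottom layer of the heap
- lump_8: lump of grey crushed stone, angular, about 50 x 60 x 38 mm (x, y, z in its own axes; the 38 mm faces are flat and parallel), about 0.11 kg, origin at its centre; starts on top of the bottom layer of the heap
- lump_9: lump of grey crushed stone, angular, about 50 x 60 x 38 mm (x, y, z in its own axes; the 38 mm faces are flat and parallel), about 0.11 kg, origin at its centre; starts on top of the bottom layer of the heap
- tip_box: closed pipette-tip box, 90 x 120 x 67 mm, on the desk beyond the tray; origin at the centre of its underside
- stain_bottle: small capped reagent bottle, 46 mm across, 85 mm tall, on the desk beyond the tray; origin at the centre of its underside
- notebook: closed notebook, 105 x 152 x 14 mm, on the desk beyond the rake; origin at the centre of its underside

How it is judged:
By the outcome, as a careful person would: the job done as asked, in the order asked, and still so for the second after the job is handed in, with the robot touching nothing.
It also fails if it takes over 64 s, if anything falls off the work surface, if the arm or the gripper's body presses on something with over 40 N, if the wrist force passes 120 N, or if a joint passes its speed limit or range.

## Working session

There is one attempt and no reset: what is moved stays moved. The work goes in short steps, Python scripts to look and compute and a shell command to move; the robot and the scene stay as the last step left them, time stands still between calls to the robot, and variables do not carry over. Pictures are saved under pics/ and viewed, and the job is handed in when it is done.

I'll start by looking at the scene.

```bash
mkdir -p pics; ls
python3 - <<'E'
from workcell import bot
import cv2,numpy as np
print({k:np.round(v,4).tolist() if not isinstance(v,float) else v for k,v in bot.get_obs().items()})
for n in ["scene","top","wrist"]:
    c=bot.camera(n); cv2.imwrite(f"pics/{n}0.png",c["color"][:,:,::-1])
    print(n,{k:np.round(c[k],4).tolist() for k in c if k!="color"})
E
```

```text
pics
{'clock': 0.0, 'joint_pos': [-1.241, 0.2414, 0.0037, 1.3352, 0.0, 1.5708], 'joint_vel': [0.0001, 0.0007, 0.0008, 0.0006, 0.0004, 0.0007], 'tau': [-0.0004, -37.2316, 25.241, 0.0168, -0.0001, -0.0], 'eef_pos': [0.1617, -0.4724, 0.2304], 'tool_rot': [-0.1162, 0.6983, -0.6968, 0.116], 'ft_force': [0.5377, 0.7918, 0.4927], 'ft_torque': [0.0131, 0.0189, 0.0008], 'grip_width': 0.08548083015391544}
scene {'fx': 472.234, 'fy': 472.234, 'cx': 317.8613, 'cy': 203.1109, 'dist_coeffs': [-0.1102, 0.0, 0.0, 0.0, 0.0], 'rvec': [1.1965, -2.1075, 1.1109], 'tvec': [0.2274, 0.354, 1.0023]}
top {'fx': 438.9933, 'fy': 438.9933, 'cx': 323.549, 'cy': 197.7522, 'dist_coeffs': [-0.0603, 0.0, 0.0, 0.0, 0.0], 'rvec': [2.1826, -2.139, 0.0958], 'tvec': [-0.0934, 0.5658, 1.3271]}
wrist {'fx': 288.3077, 'fy': 288.3077, 'cx': 321.1674, 'cy': 199.5115, 'dist_coeffs': [-0.0517, 0.0, 0.0, 0.0, 0.0], 'rvec': [-2.3381, 1.6697, 0.268], 'tvec': [-0.5002, -0.0403, 0.3802]}
```

View pics/scene0.png

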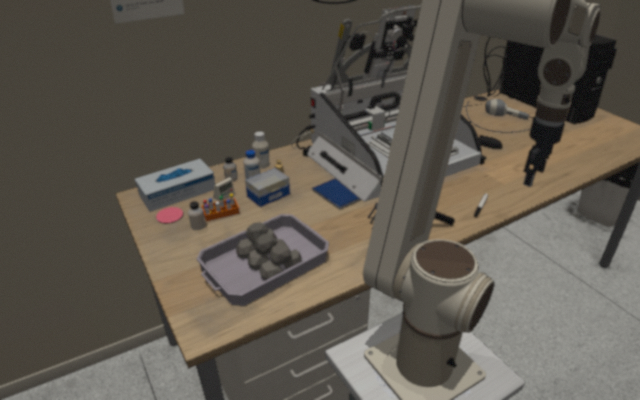

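View pics/top0.png

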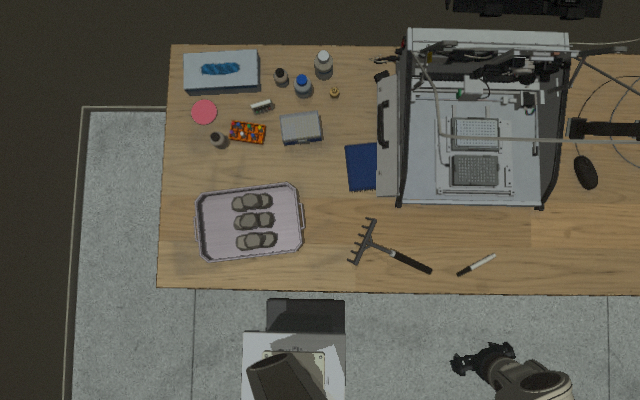

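View pics/wrist0.png

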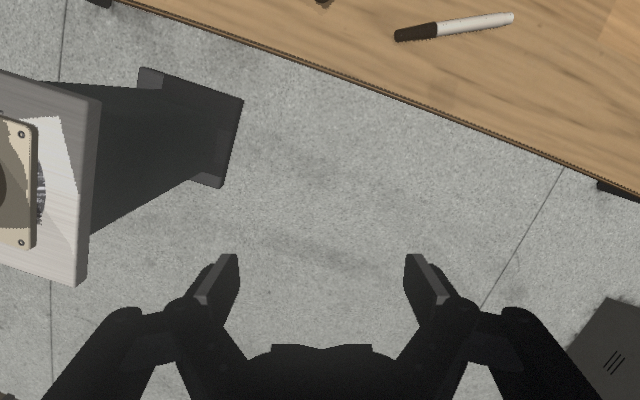

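```bash
cat > h.py <<'E'
import numpy as np, cv2
from scipy.spatial.transform import Rotation as R
from workcell import bot
def cam(n): return bot.camera(n)
def K(c): return np.array([[c['fx'],0,c['cx']],[0,c['fy'],c['cy']],[0,0,1.]])
def proj(c,P): return cv2.projectPoints(np.array(P,float).reshape(-1,1,3),np.array(c['rvec'],float),np.array(c['tvec'],float),K(c),np.array(c['dist_coeffs'],float))[0].reshape(-1,2)
def ray(c,px):
    u=cv2.undistortPoints(np.array(px,float).reshape(-1,1,2),K(c),np.array(c['dist_coeffs'],float)).reshape(-1,2)
    Rm=cv2.Rodrigues(np.array(c['rvec'],float))[0]; t=np.array(c['tvec'],float).ravel()
    return -Rm.T@t, (np.c_[u,np.ones(len(u))]@Rm)
def onz(c,px,z):
    o,d=ray(c,px); return o+d*((z-o[2])/d[:,2])[:,None]
def tri(c1,p1,c2,p2):
    o1,d1=ray(c1,[p1]);o2,d2=ray(c2,[p2]);A=np.c_[d1[0],-d2[0]]
    s=np.linalg.lstsq(A,o2-o1,rcond=None)[0];a=o1+d1[0]*s[0];b=o2+d2[0]*s[1]
    return (a+b)/2,np.linalg.norm(a-b)
def save(c,name,crop=None,scale=1):
    im=c['color'][:,:,::-1]
    if crop: x0,y0,x1,y1=crop; im=im[y0:y1,x0:x1]
    if scale!=1: im=cv2.resize(im,None,fx=scale,fy=scale,interpolation=cv2.INTER_CUBIC)
    cv2.imwrite('pics/'+name,im)
def tool():
    o=bot.get_obs(); return np.array(o['eef_pos']),R.from_quat(o['tool_rot']),o
E
python3 - <<'E'
from h import *
c=cam('top'); save(c,'t1.png',(170,160,450,310),2.8)
s=cam('scene'); save(s,'s1.png',(180,190,480,320),2.6)
print(onz(c,[(170,44),(158,287),(300,370),(431,271),(363,242)],0).round(3).tolist())
p,r,o=tool();print(p,r.as_matrix().round(3))
o_,_=ray(cam('wrist'),[(0,0)]);print(r.inv().apply(o_-p))
E
```

```text
[[1.077, 0.443, 0.0], [0.279, 0.432, 0.0], [0.039, -0.021, 0.0], [0.348, -0.42, 0.0], [0.434, -0.208, 0.0]]
[ 0.16182282 -0.47278201  0.23084506] [[-0.946 -0.     0.324]
 [-0.324  0.001 -0.946]
 [-0.    -1.    -0.001]]
[-0.08015983 -0.14263639  0.00102042]
```

View pics/t1.png

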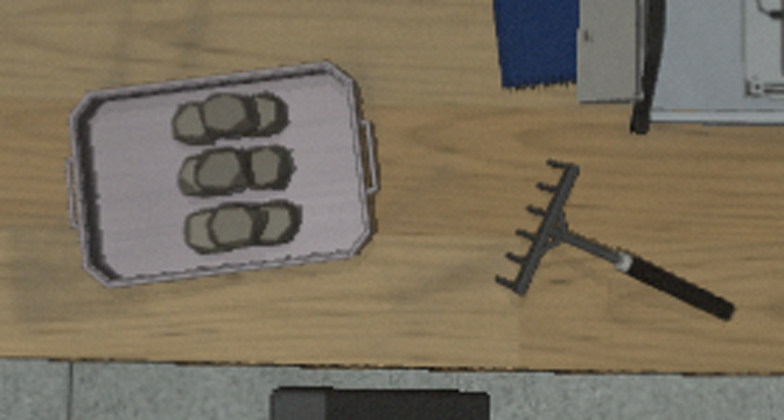

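View pics/s1.png

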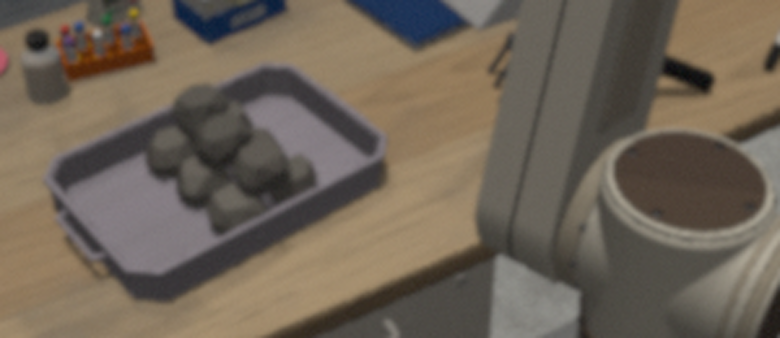

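The top view shows the pan at (250,222) with nine stones in three pairs, each pair with a top stone. The rake lies to the right, with tine tips from about (366,218) to (348,260) and the handle end near (431,271). Next I'll estimate the poses.

Run:
```python
from h import *
c=cam('top')
f=lambda L:[(170+a/2.8,160+b/2.8) for a,b in L]
tips=onz(c,f([(549,162),(539,186),(529,209),(519,233),(510,257),(498,280)]),0.0035)
print(tips.round(4)); 
d=tips[0]-tips[-1]; m=tips.mean(0); print('mid',m,'len',np.linalg.norm(d))
end=onz(c,f([(731,310)]),0.013)[0]
v=m-end; yaw=np.arctan2(v[1],v[0]); print('end',end,'dist',np.linalg.norm(v[:2]),'yaw from end',np.degrees(yaw),'from tips',np.degrees(np.arctan2(-d[0],d[1])))
for y in (yaw,):
    x=np.array([np.cos(y),np.sin(y)]); print('grip',m[:2]-0.142*x)
# tray: fit rim outer octagon at z .042
pts=f([(326,62),(358,84),(379,232),(356,256),(107,287),(86,270),(70,106),(90,90)])
P=onz(c,pts,0.042);print(P.round(3).tolist()); 
rect=cv2.minAreaRect((P[:,:2]*1000).astype(np.float32));print(rect)
```

```text
[[ 0.5095 -0.2159  0.0035]
 [ 0.4825 -0.2051  0.0035]
 [ 0.4567 -0.1943  0.0035]
 [ 0.4299 -0.1835  0.0035]
 [ 0.4031 -0.1739  0.0035]
 [ 0.3775 -0.161   0.0035]]
mid [ 0.44321895 -0.18897936  0.0035    ] len 0.1429671896083698
end [ 0.34995917 -0.41726813  0.013     ] dist 0.246603224488211 yaw from end 67.77916202647872 from tips -112.5857059242372
grip [ 0.38951775 -0.32043346]
[[0.612, 0.033, 0.042], [0.589, -0.003, 0.042], [0.428, -0.03, 0.042], [0.401, -0.006, 0.042], [0.362, 0.264, 0.042], [0.379, 0.288, 0.042], [0.558, 0.315, 0.042], [0.576, 0.293, 0.042]]
((489.13592529296875, 141.75790405273438), (216.69647216796875, 321.8246154785156), 8.39730167388916)
```

```bash
cat >> h.py <<'E'
def rakeR(yaw,pitch=0.0,roll=0.0): # rotation of rake frame (lying axes); yaw rad; pitch>0: handle raised toward level (0.484 = level)
    return R.from_euler('z',yaw)*R.from_euler('y',pitch)*R.from_euler('x',roll)
A0=0.484
def tool_from_rake(Rr):
    X=np.array([1.,0,0]);Z=np.array([0,0,1.]);Y=np.array([0,1.,0])
    ty=np.sin(A0)*X-np.cos(A0)*Z; tz=-Y; tx=np.cross(ty,tz)
    return Rr*R.from_matrix(np.c_[tx,ty,tz])
def delta(p1,R1,p0=None,R0=None):
    if p0 is None: p0,R0,_=tool()
    s=R0.inv().apply(np.array(p1)-p0)/0.025; t=(R0.inv()*R1).as_rotvec()/np.radians(10)
    print('shift',s.round(2).tolist(),'turn',t.round(2).tolist(),'|s|mm',round(np.linalg.norm(s)*25,1),'|t|deg',round(np.linalg.norm(t)*10,1)); return s,t
E
python3 - <<'E'
from h import *
Rt=tool_from_rake(rakeR(np.radians(67.7))); M=Rt.as_matrix();print(M.round(2))
g=np.array([.3895,-.320,.067]); tcp=g+.019*M[:,1]
print(tcp); delta(tcp-.09*M[:,1],Rt)
E
```

```text
[[-0.34  0.18  0.93]
 [-0.82  0.43 -0.38]
 [-0.47 -0.89 -0.  ]]
[ 0.39285483 -0.31182009  0.05018233]
shift [-9.73, 4.05, -1.84] turn [-1.18, -4.78, 2.6] |s|mm 267.4 |t|deg 55.7
```

```bash
python3 -m handwheel '[[-2,0.8,-0.4,-0.2,-1,0.5],[-4,1.6,-0.8,-0.5,-2,1.0],[-6,2.4,-1.1,-0.7,-3,1.6],[-8,3.2,-1.5,-0.9,-4,2.1],[-9.73,4.05,-1.84,-1.18,-4.78,2.6]]' 1
python3 - <<'E'
from h import *
Rt=tool_from_rake(rakeR(np.radians(67.7))); M=Rt.as_matrix()
tcp=np.array([.3895,-.320,.067])+.019*M[:,1]
delta(tcp-.09*M[:,1],Rt)
c=cam('wrist');save(c,'w1.png')
E
```

```text
clock: 0.98
eef_pos: [0.3786, -0.35, 0.1301]
tool_rot: [-0.239, 0.667, -0.486, 0.512]
ft_force: [-0.3, 0.3, 0.5]
grip_width: 0.0853
shift [0.05, -0.01, -0.05] turn [-0.05, -0.14, 0.1] |s|mm 1.7 |t|deg 1.7
```

View pics/w1.png

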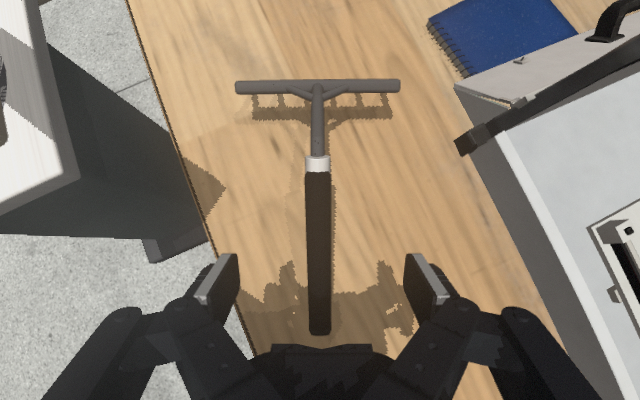

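The wrist view shows the handle running from the ferrule at (317,163) to its end at (320,332), nearly centred between the open jaws. I'll triangulate it against the top view.

Run:
```python
from h import *
c=cam('top');w=cam('wrist')
f=lambda a,b:(170+a/2.8,160+b/2.8)
print('ferrule',tri(c,f(626,263),w,(317,164)))
print('barL',tri(c,f(522,293),w,(236,88)))
print('barR',tri(c,f(577,168),w,(400,85)))
print('end',tri(c,f(731,312),w,(320,331)))
yaw=np.radians(67.7);Rr=rakeR(yaw);g=np.array([.3895,-.320,.067])
X=[[0,0,0],[.142,0,-.067],[-.045*2.4,0,-.054],[.142,.0745,-.067],[.142,-.0745,-.067]]
P=g+Rr.apply(X);print(proj(w,P).round(1).tolist());print([( (a-170)*2.8,(b-160)*2.8) for a,b in proj(c,P).round(1)])
```

```text
ferrule (array([ 0.4010147 , -0.29016584,  0.09043972]), np.float64(0.00037801138030882104))
barL (array([ 0.36616338, -0.18488885,  0.0514693 ]), np.float64(0.00032293228623959404))
barR (array([ 0.50114672, -0.24255406,  0.05226807]), np.float64(0.0010689275857218613))
end (array([ 0.3466168 , -0.41865105,  0.00085274]), np.float64(0.0029021438615260083))
[[319.4, 212.4], [317.4, 89.1], [323.3, 336.7], [249.2, 91.4], [385.9, 87.4]]
[(np.float64(651.0), np.float64(273.84000000000003)), (np.float64(523.6), np.float64(220.92000000000002)), (np.float64(733.3199999999999), np.float64(311.35999999999996)), (np.float64(497.28000000000003), np.float64(282.5199999999999)), (np.float64(549.64), np.float64(159.6))]
```

Run:
```python
from h import *
w=cam('wrist');save(w,'w1z.png',(220,60,420,350),2.05)
save(w,'w1y.png',(220,65,420,135),4)
```

```text
(no output)
```

View pics/w1y.png

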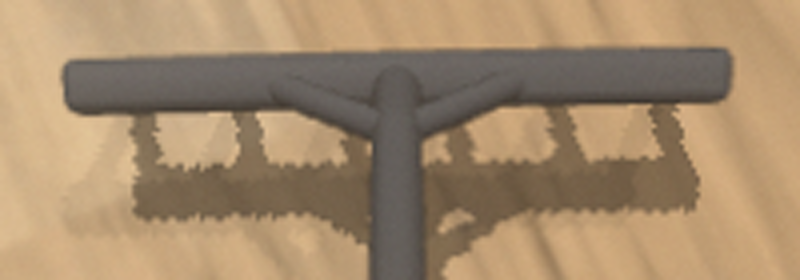

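```bash
python3 -m handwheel '[[0,1.2,0,0,0,0],[0,2.4,0,0,0,0],[0,3.4,0,0,0,0],[0,3.6,0,0,0,0],[0,3.6,0,0,0,0]]' 1
python3 - <<'E'
from h import *
Rt=tool_from_rake(rakeR(np.radians(67.5))); M=Rt.as_matrix()
tcp=np.array([.3895,-.320,.067])+.019*M[:,1]
delta(tcp,Rt)
E
```

```text
clock: 1.8
eef_pos: [0.3931, -0.3147, 0.051]
tool_rot: [-0.238, 0.667, -0.488, 0.51]
ft_force: [-0.1, 0.5, 0.4]
grip_width: 0.0857
shift [-0.08, 0.07, -0.06] turn [-0.05, -0.15, 0.12] |s|mm 3.0 |t|deg 2.0
```

```bash
python3 -m handwheel '[[-0.1,0.07,-0.06,-0.05,-0.15,0.12],[-0.1,0.07,-0.06,-0.05,-0.15,0.12],[-0.1,0.07,-0.06,-0.05,-0.15,0.12],[-0.1,0.07,-0.06,-0.05,-0.15,0.12],[-0.1,0.07,-0.06,-0.05,-0.15,0.12]]' -1
python3 - <<'E'
from h import *
save(cam('wrist'),'w2.png')
E
```

```text
clock: 2.42
eef_pos: [0.3931, -0.3106, 0.0494]
tool_rot: [-0.24, 0.666, -0.476, 0.522]
ft_force: [-0.4, -1.5, 0.8]
grip_width: 0.019
```

View pics/w2.png

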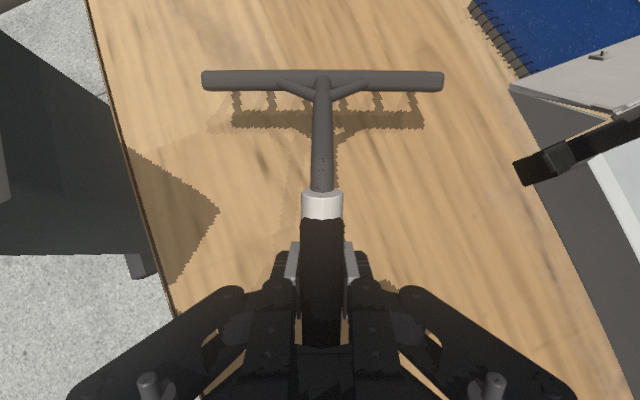

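The rake is gripped, with the opening at 19–20 mm. I'll record how it sits in the hand and measure the pan and stones.

```bash
cat >> h.py <<'E'
import json,os
TR=dict(c=np.array([.489,.142]),yaw=np.radians(8.3))
def t2w(xy,z): # tray xy (m) -> world
    a=TR['yaw'];M=np.array([[np.cos(a),-np.sin(a)],[np.sin(a),np.cos(a)]])
    return np.r_[M@np.array(xy)+TR['c'],z]
def w2t(P):
    a=TR['yaw'];M=np.array([[np.cos(a),-np.sin(a)],[np.sin(a),np.cos(a)]])
    return (np.array(P)[...,:2]-TR['c'])@M
def grip(): 
    g=json.load(open('grip.json')); return np.array(g['tips']),R.from_quat(g['q'])
def goto(xy,z,pitch=A0,dyaw=0,world=False):
    tips,q=grip(); Rr=rakeR(TR['yaw']+np.pi/2+dyaw,pitch); Rt=Rr*q.inv()
    T=np.array([*xy,z]) if world else t2w(xy,z)
    return delta(T-Rt.apply(tips),Rt)
def where():
    tips,q=grip();p,r,o=tool();T=p+r.apply(tips);Rr=r*q
    e=Rr.as_euler('ZYX')
    print('tips tray mm',(w2t(T)*1000).round(1),'z mm',round(T[2]*1000,1),'yaw-tray',round(np.degrees(e[0]-TR['yaw'])-90,1),'pitch',round(e[1],3),'roll',round(e[2],3),'F',np.round(o['ft_force'],1),'j',np.round(o['joint_pos'],2),'clk',round(o['clock'],2),'w',round(o['grip_width'],4))
E
python3 - <<'E'
from h import *
p,r,o=tool();T=np.array([.4435,-.189,0.]);Rr=rakeR(np.radians(67.4))
json.dump(dict(tips=r.inv().apply(T-p).tolist(),q=(r.inv()*Rr).as_quat().tolist()),open('grip.json','w'))
Rm=(r.inv()*Rr).as_rotvec();print(grip()[0]);where()
print('level check: tips in tool',grip()[0],'expect ~[-.095,.106,0]')
goto([0,-.05],.14)
c=cam('top')
# overlay tray
for w_ in (0,):
    im=cv2.resize(c['color'][170:275,180:320,::-1],None,fx=5,fy=5,interpolation=cv2.INTER_CUBIC)
    def dr(pts,z,col):
        q=proj(c,[t2w(x,z) for x in pts]);q=((q-[180,170]+.5)*5).astype(int);cv2.polylines(im,[q.reshape(-1,1,2)],True,col,1)
    X,Y,k=.110,.160,.022
    oc=lambda X,Y:[(X,Y-k),(X-k,Y),(-X+k,Y),(-X,Y-k),(-X,-Y+k),(-X+k,-Y),(X-k,-Y),(X,-Y+k)]
    dr(oc(.103,.153),.042,(0,0,255));dr(oc(.110,.160),.042,(0,255,255)); dr(oc(.1,.15),.003,(0,255,0))
    for y in (-.05,.05): dr([(-.1,y),(.1,y)],.003,(255,0,0))
    dr([(0,-.15),(0,.15)],.003,(255,0,0))
    cv2.imwrite('pics/tray0.png',im)
E
```

```text
[-0.09331957  0.10512205  0.0001083 ]
tips tray mm [ -92.8 -321. ] z mm 0.0 yaw-tray -30.9 pitch 0.0 roll -0.0 F [-0.2 -1.2  2.2] j [-0.92  0.58 -0.09  1.16  0.42  0.99] clk 2.48 w 0.0191
level check: tips in tool [-0.09331957  0.10512205  0.0001083 ] expect ~[-.095,.106,0]
shift [-15.38, -0.72, -0.44] turn [-0.76, -3.02, -2.71] |s|mm 385.2 |t|deg 41.3
```

View pics/tray0.png

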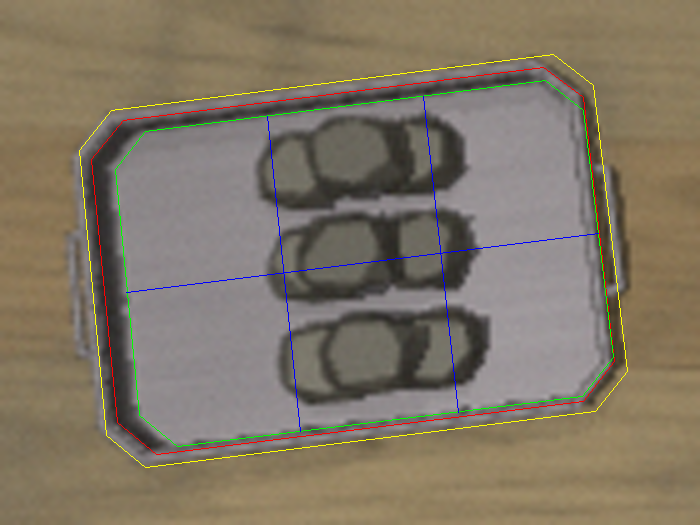

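Run:
```python
from h import *
c=cam('top');f=lambda a,b:(180+a/5-.1,170+b/5-.1)
print('tops',(w2t(onz(c,[f(350,150),f(345,255),f(368,352)],.079))*1000).round(0).tolist())
print('bottomsR',(w2t(onz(c,[f(438,148),f(438,240),f(455,345)],.041))*1000).round(0).tolist())
print('bottoms L left edges',(w2t(onz(c,[f(262,175),f(270,265),f(283,360)],.02))*1000).round(0).tolist())
print('bottoms R right edges',(w2t(onz(c,[f(465,150),f(472,240),f(486,345)],.02))*1000).round(0).tolist())
print('bottoms R left edges',(w2t(onz(c,[f(400,150),f(400,240),f(418,345)],.041))*1000).round(0).tolist())
goto([0,-.06],.11)
```

```text
tops [[61.0, -14.0], [-1.0, -5.0], [-59.0, -12.0]]
bottomsR [[60.0, -62.0], [4.0, -55.0], [-61.0, -59.0]]
bottoms L left edges [[60.0, 52.0], [3.0, 53.0], [-56.0, 51.0]]
bottoms R right edges [[59.0, -76.0], [3.0, -74.0], [-62.0, -75.0]]
bottoms R left edges [[62.0, -38.0], [7.0, -32.0], [-58.0, -36.0]]
shift [-14.52, 0.18, -0.24] turn [-0.76, -3.02, -2.71] |s|mm 363.1 |t|deg 41.3
```

```bash
python3 -m handwheel '[[0,-1.5,0,0,0,0],[-2.5,-2.2,0,-0.2,-0.8,-0.7],[-5,-2.2,0,-0.4,-1.5,-1.4],[-7.5,-2,-0.1,-0.6,-2.3,-2.0],[-10,-1.6,-0.2,-0.76,-3.02,-2.71]]'
python3 - <<'E'
from h import *
where(); goto([0,-.06],.11)
E
```

```text
clock: 3.2
eef_pos: [0.4657, -0.1234, 0.2014]
tool_rot: [0.537, -0.461, 0.462, -0.535]
ft_force: [1.5, -0.6, -1.8]
grip_width: 0.0191
tips tray mm [ -61.9 -166.2] z mm 96.1 yaw-tray 0.1 pitch 0.488 roll -0.0 F [ 1.5 -0.6 -1.8] j [-0.26  0.22 -0.1   1.25 -0.    1.16] clk 3.2 w 0.0191
shift [-4.22, -0.56, 2.48] turn [-0.0, 0.01, 0.02] |s|mm 123.2 |t|deg 0.3
```

```bash
python3 -m handwheel '[[-1,-0.7,1,0,0,0],[-2.5,-0.6,2.0,0,0,0],[-3.8,-0.56,2.48,0,0,0],[-4.2,-0.56,2.48,0,0,0],[-4.2,-0.56,2.48,0,0,0]]'
python3 - <<'E'
from h import *
where(); goto([0,-.06],.05)
save(cam('wrist'),'w3.png')
save(cam('scene'),'s3.png',(150,100,480,320),2.3)
save(cam('top'),'t3.png',(150,150,400,330),2.8)
E
```

```text
clock: 3.82
eef_pos: [0.5102, -0.0114, 0.2138]
tool_rot: [0.536, -0.464, 0.46, -0.535]
ft_force: [-0.1, 0.3, -1.8]
grip_width: 0.0191
tips tray mm [ -1.8 -61.3] z mm 108.9 yaw-tray 0.1 pitch 0.483 roll 0.003 F [-0.1  0.3 -1.8] j [-0.02  0.27  0.    1.31  0.    1.4 ] clk 3.83 w 0.0191
shift [-0.05, 2.35, 0.07] turn [0.02, 0.01, -0.0] |s|mm 58.9 |t|deg 0.2
```

View pics/w3.png

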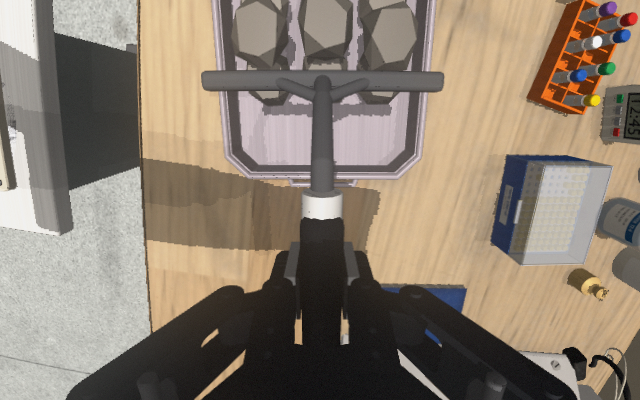

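View pics/s3.png

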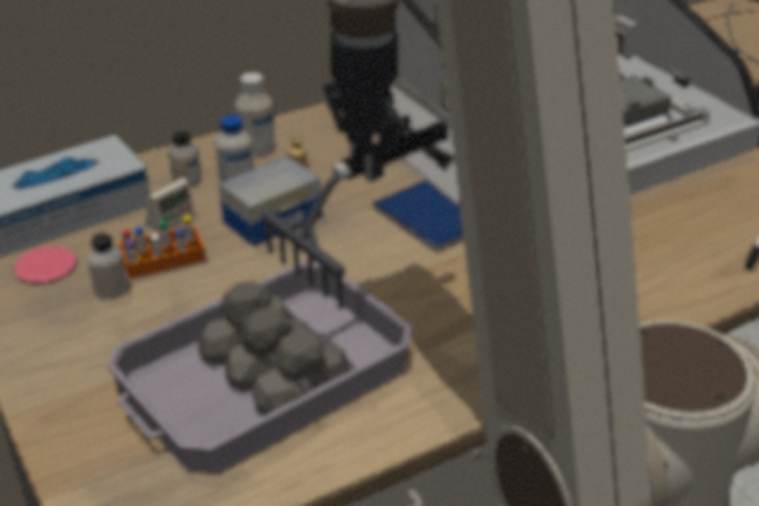

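View pics/t3.png

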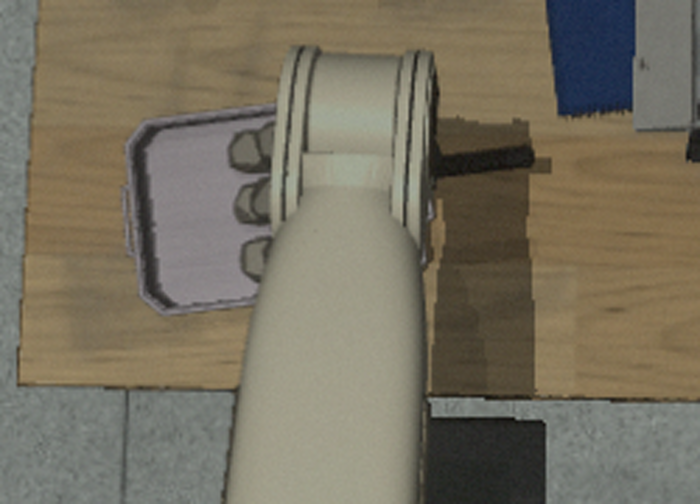

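```bash
cat >> h.py <<'E'
def tipsP():
    tips,q=grip();p,r,o=tool();T=p+r.apply(tips);Rr=r*q
    return T+Rr.apply([[0,y,0] for y in np.linspace(-.071,.071,6)])
E
python3 - <<'E'
from h import *
s=cam('scene');q=(proj(s,tipsP())-[150,100])*2.3;print(q.round(0).tolist())
im=cv2.resize(s['color'][100:320,150:480,::-1],None,fx=2.3,fy=2.3,interpolation=cv2.INTER_CUBIC)
for a in q.astype(int): cv2.circle(im,tuple(int(v) for v in a),2,(0,0,255),-1)
im=cv2.resize(im[190:420,80:440],None,fx=2.2,fy=2.2); cv2.imwrite('pics/s3b.png',im)
E
```

```text
[[271.0, 252.0], [284.0, 262.0], [298.0, 273.0], [312.0, 284.0], [326.0, 296.0], [341.0, 308.0]]
```

View pics/s3b.png

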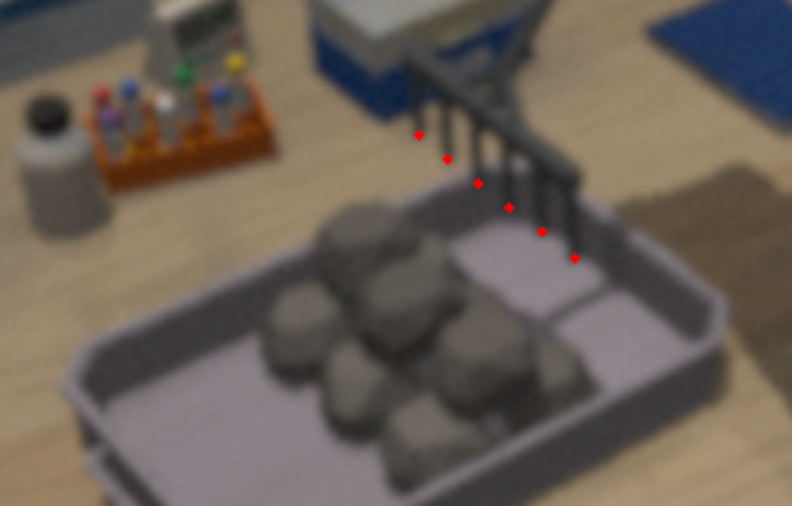

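```bash
python3 -m handwheel '[[0,0.8,0.05,0,0,0],[-0.0,1.6,0.05,0,0,0],[-0.05,2.3,0.05,0,0,0],[-0.4,2.35,0.05,0,0,0],[-0.9,2.35,0.05,0,0,0]]'
python3 -m handwheel '[[-0.4,0,0,0,0,0],[-0.8,0,0,0,0,0],[-1.2,0,0,0,0,0],[-1.6,0,0,0,0,0],[-2,0,0,0,0,0]]'
python3 - <<'E'
from h import *
where(); s=cam('scene')
save(s,'s4.png',(180,180,350,310),4)
save(cam('wrist'),'w4.png')
E
```

```text
clock: 4.65
eef_pos: [0.509, 0.0106, 0.1562]
tool_rot: [0.535, -0.464, 0.462, -0.535]
ft_force: [0.4, -2.0, -1.5]
grip_width: 0.0192
clock: 5.28
eef_pos: [0.5016, 0.0611, 0.156]
tool_rot: [0.535, -0.463, 0.461, -0.535]
ft_force: [0.0, -1.4, -0.8]
grip_width: 0.0188
tips tray mm [ 0.5 11.7] z mm 51.2 yaw-tray 0.0 pitch 0.483 roll 0.0 F [ 0.  -1.4 -0.8] j [ 0.12  0.3  -0.12  1.16  0.    1.54] clk 5.28 w 0.0188
```

View pics/s4.png

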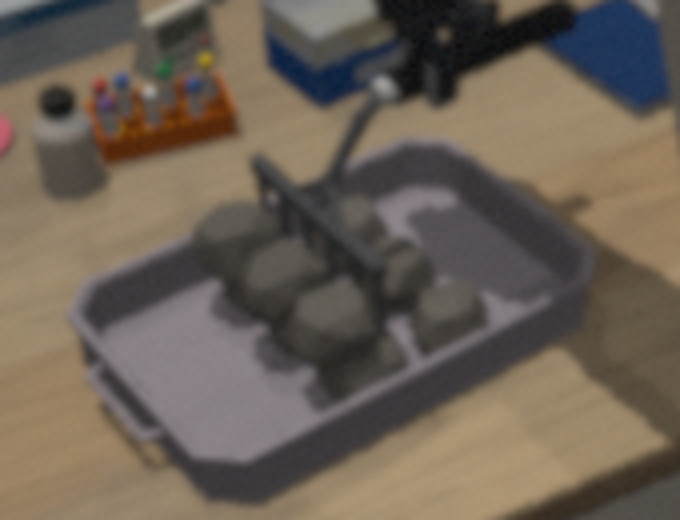

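View pics/w4.png

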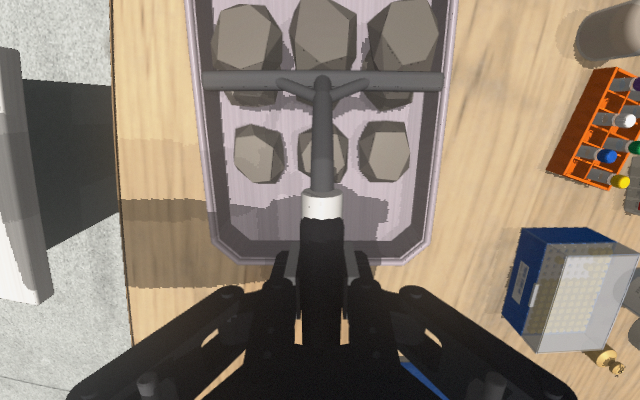

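The push is working. The top stones now overhang the left column, and the right column hasn't moved. Continuing.

```bash
python3 -m handwheel '[[-0.4,0,0,0,0,0],[-0.8,0,0,0,0,0],[-1.2,0,0,0,0,0],[-1.6,0,0,0,0,0],[-1.8,0,0,0,0,0]]'
python3 - <<'E'
from h import *
where(); s=cam('scene')
save(s,'s5.png',(180,180,350,310),4)
save(cam('wrist'),'w5.png')
E
```

```text
clock: 6.0
eef_pos: [0.4949, 0.105, 0.1565]
tool_rot: [0.536, -0.463, 0.461, -0.535]
ft_force: [-2.5, -5.3, 8.1]
grip_width: 0.0193
tips tray mm [ 0.1 55.9] z mm 51.5 yaw-tray 0.0 pitch 0.485 roll 0.001 F [-2.5 -5.3  8.1] j [ 0.21  0.3  -0.12  1.16  0.    1.63] clk 6.0 w 0.0193
```

View pics/s5.png

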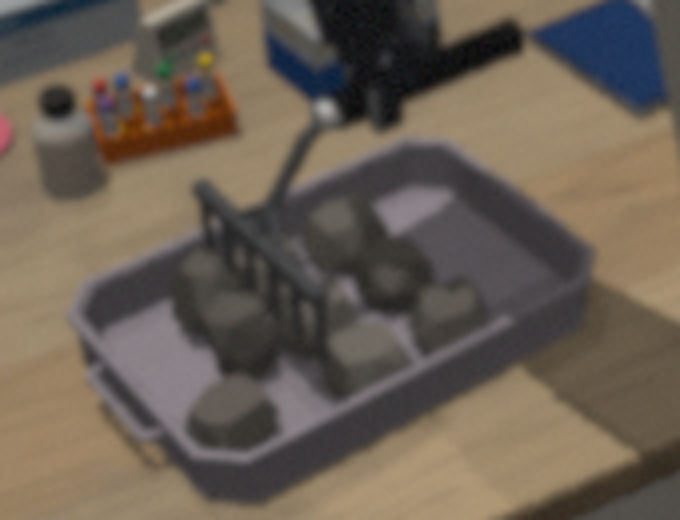

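View pics/w5.png

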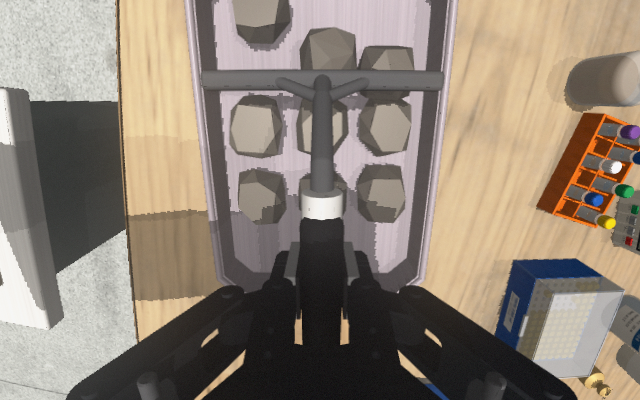

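```bash
python3 -m handwheel '[[-0.2,0,0,0,0,0],[-0.4,0,0,0,0,0],[-0.6,0,0,0,0,0],[-0.8,0,0,0,0,0],[-1,0,0,0,0,0]]'
python3 - <<'E'
from h import *
where(); s=cam('scene')
save(s,'s6.png',(180,180,350,310),4)
save(cam('wrist'),'w6.png')
E
```

```text
clock: 6.72
eef_pos: [0.4917, 0.1309, 0.1573]
tool_rot: [-0.534, 0.464, -0.46, 0.536]
ft_force: [-2.2, 0.6, 3.8]
grip_width: 0.019
tips tray mm [ 0.9 82.5] z mm 52.7 yaw-tray -0.0 pitch 0.48 roll -0.001 F [-2.2  0.6  3.8] j [ 0.26  0.3  -0.11  1.16  0.01  1.68] clk 6.72 w 0.019
```

View pics/s6.png

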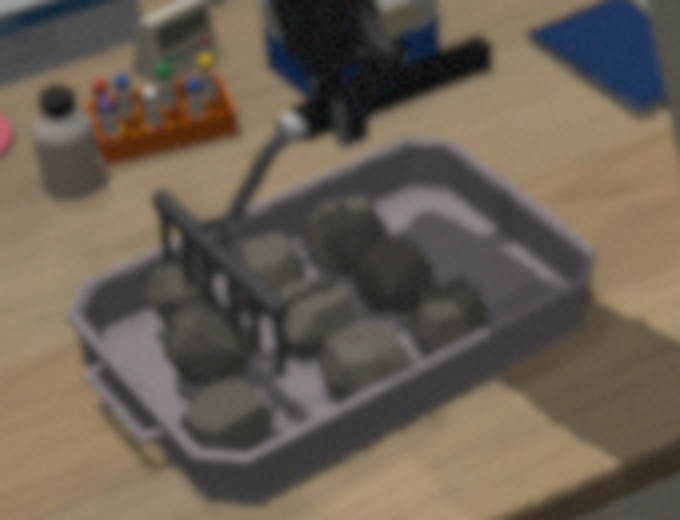

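View pics/w6.png

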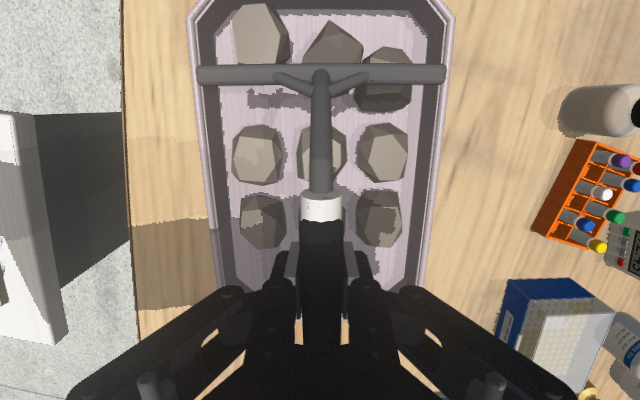

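Three columns are now on the floor. I'll lift the rake, measure all the stone positions and check for any that are tilted.

```bash
python3 -m handwheel '[[0,-1,0,0,0,0],[0.3,-2,0,0,0,0],[1.5,-2.6,0,0,0,0],[2.7,-2.6,0,0,0,0],[3.6,-2.6,0,0,0,0]]'
python3 - <<'E'
from h import *
where(); s=cam('scene')
save(s,'s7.png',(180,180,350,310),4)
save(cam('wrist'),'w7.png')
save(cam('top'),'t7.png',(150,150,400,330),2.8)
E
```

```text
clock: 7.45
eef_pos: [0.5047, 0.0389, 0.2203]
tool_rot: [0.536, -0.464, 0.461, -0.534]
ft_force: [-0.0, -0.2, -1.7]
grip_width: 0.0194
tips tray mm [  0.4 -10.8] z mm 115.3 yaw-tray -0.0 pitch 0.484 roll 0.002 F [-0.  -0.2 -1.7] j [0.08 0.26 0.   1.32 0.   1.5 ] clk 7.45 w 0.0194
```

View pics/s7.png

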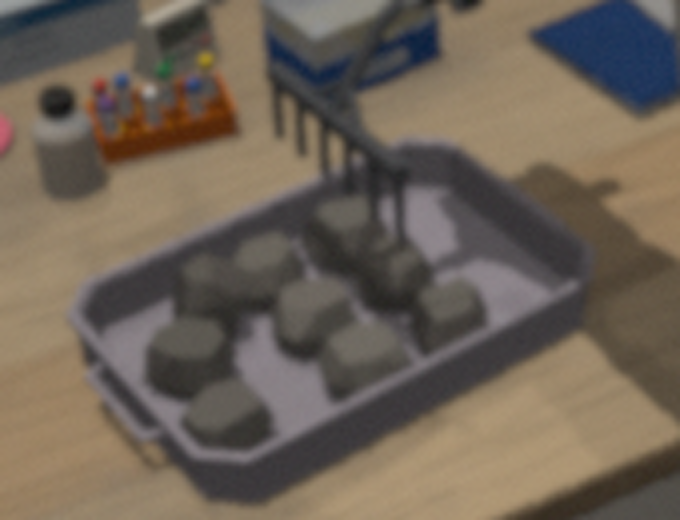

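View pics/w7.png

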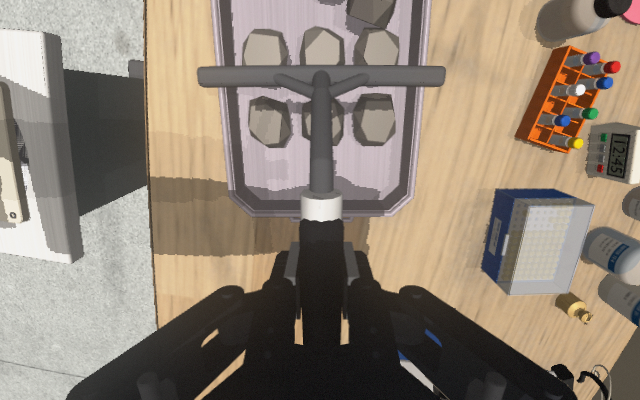

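View pics/t7.png

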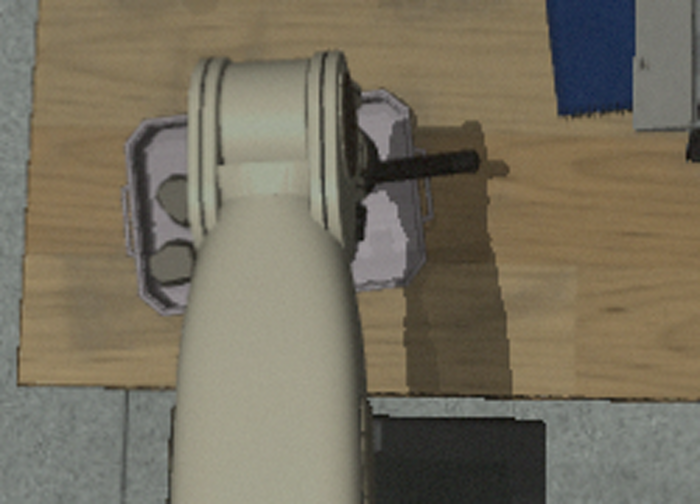

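Run:
```python
from h import *
w=cam('wrist')
print('L',(w2t(onz(w,[(265,53),(322,48),(378,48)],.041))*1000).round(0).tolist())
print('R',(w2t(onz(w,[(269,120),(322,122),(375,118)],.041))*1000).round(0).tolist())
print('T3',(w2t(onz(w,[(370,5)],.041))*1000).round(0).tolist())
print('L bottom edge / R top edge px',(w2t(onz(w,[(266,75),(269,97),(377,72),(375,95)],.035))*1000).round(0).tolist())
t=cam('top');f=lambda a,b:(150+a/2.8,150+b/2.8)
print('T',(w2t(onz(t,[f(176,198),f(172,262)],.041))*1000).round(0).tolist())
goto([0,-.01],.015)
```

```text
L [[-57.0, 27.0], [1.0, 32.0], [58.0, 32.0]]
R [[-56.0, -39.0], [1.0, -42.0], [59.0, -37.0]]
T3 [[49.0, 71.0]]
L bottom edge / R top edge px [[-58.0, 7.0], [-56.0, -15.0], [59.0, 10.0], [58.0, -13.0]]
T [[16.0, 113.0], [-53.0, 124.0]]
shift [0.05, 4.01, 0.0] turn [0.01, -0.0, -0.01] |s|mm 100.2 |t|deg 0.1
```

```bash
python3 -m handwheel '[[-0.2,1.2,0,0,0,0],[-0.3,2.3,0,0,0,0],[-0.3,3,0,0,0,0],[-0.3,3.6,0,0,0,0],[-0.3,4.1,0,0,0,0]]'
python3 - <<'E'
from h import *
where()
s=cam('scene')
save(s,'s8.png',(180,180,350,310),4)
E
```

```text
clock: 8.32
eef_pos: [0.5064, 0.0459, 0.1212]
tool_rot: [-0.535, 0.46, -0.465, 0.535]
ft_force: [1.6, -11.0, 13.4]
grip_width: 0.0195
tips tray mm [ 3.9 -4.7] z mm 15.7 yaw-tray -0.3 pitch 0.49 roll -0.007 F [  1.6 -11.   13.4] j [ 0.09  0.33 -0.17  1.06 -0.    1.52] clk 8.32 w 0.0195
```

View pics/s8.png

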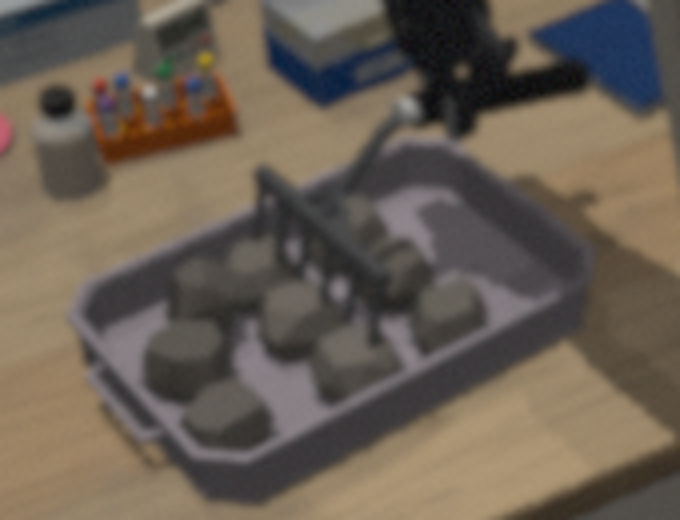

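```bash
python3 -m handwheel '[[0.3,-0.1,0,0,0,0],[0.7,-0.1,0,0,0,0],[1.1,-0.1,0,0,0,0],[1.5,-0.1,0,0,0,0],[1.9,-0.1,0,0,0,0]]'
python3 - <<'E'
from h import *
where()
s=cam('scene')
save(s,'s9.png',(180,180,350,310),4)
E
```

```text
clock: 9.0
eef_pos: [0.5101, 0.0004, 0.1204]
tool_rot: [0.535, -0.464, 0.461, -0.535]
ft_force: [-0.4, 1.0, -0.7]
grip_width: 0.0193
tips tray mm [  0.1 -49.5] z mm 15.6 yaw-tray 0.0 pitch 0.483 roll 0.001 F [-0.4  1.  -0.7] j [-0.    0.34 -0.16  1.07  0.    1.42] clk 9.0 w 0.0193
```

View pics/s9.png

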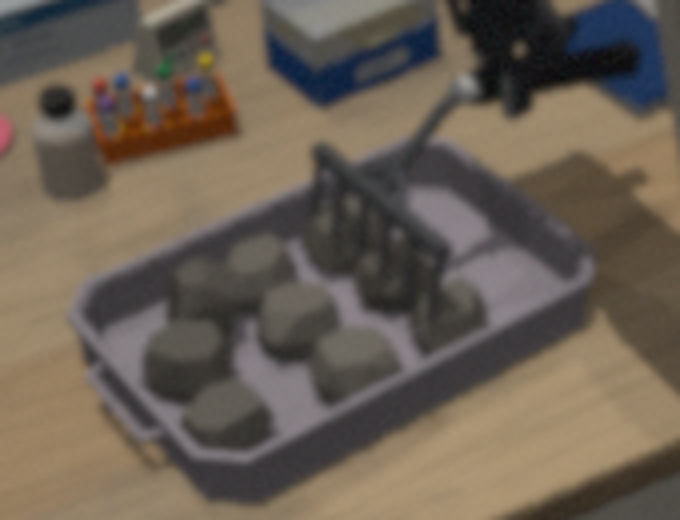

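Run:
```python
from h import *
s=cam('scene');q=(proj(s,tipsP())-[180,180]+.5)*4;
im=cv2.resize(s['color'][180:310,180:350,::-1],None,fx=4,fy=4,interpolation=cv2.INTER_CUBIC)
for a in q.astype(int): cv2.circle(im,tuple(int(v) for v in a),3,(0,0,255),-1)
cv2.imwrite('pics/s9b.png',im); save(cam('wrist'),'w9.png')
```

```text
(no output)
```

View pics/s9b.png

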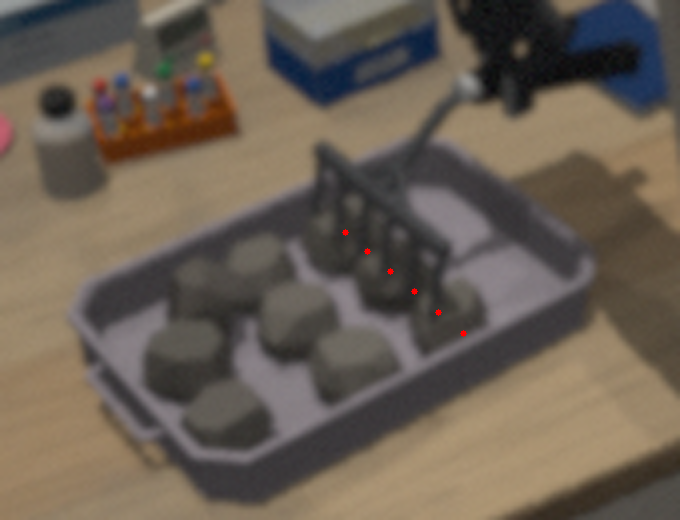

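View pics/w9.png

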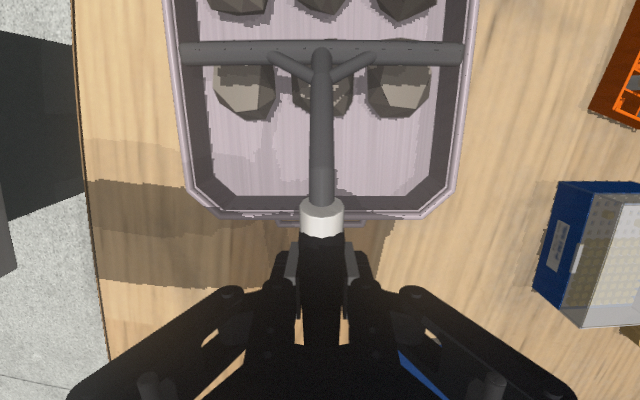

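The wrist view shows the crossbar has moved from row ~80 to row ~53 and looks wider. The rake turned head-up in the grip when its tines landed on a stone. I'll fit that turn from the wrist images.

```bash
cat >> h.py <<'E'
from scipy.optimize import least_squares
def camtool(w):
    p,r,_=tool();Rm=R.from_rotvec(np.array(w['rvec'],float).ravel());t=np.array(w['tvec'],float).ravel()
    Rct=Rm*r; tct=Rm.apply(p)+t  # tool->cam
    return Rct,tct
GP=np.array([0,-.019,0.])
def barpx(w,P0,th):
    Rct,tct=camtool(w)
    Pt=GP+R.from_rotvec([0,0,th]).apply(np.array([[*P0,-.076],[*P0,.076]])) # tool frame, z = -rake y
    c=dict(w);c['rvec']=Rct.as_rotvec();c['tvec']=tct
    return proj(c,Pt)
E
python3 - <<'E'
from h import *
w=cam('wrist')
P0=least_squares(lambda x:(barpx(w,x,0)-[[201,80],[444,80]])[:, :].ravel(),[-.09,.075]).x
print('P0 rel grip in tool',P0,barpx(w,P0,0))
f=least_squares(lambda x:(barpx(w,P0,x[0])-[[181,53],[466,52]]).ravel(),[0.])
print('theta deg',np.degrees(f.x),barpx(w,P0,f.x[0]).round(1).tolist())
for th,px in (('w3',[[202,81],[444,80]]),('w5',[[201,80],[444,80]]),('w7',[[198,77],[446,75]])):
    g=least_squares(lambda x:(barpx(w,P0,x[0])-px).ravel(),[0.]);print(th,np.degrees(g.x),barpx(w,P0,g.x[0]).round(1).tolist())
E
```

```text
P0 rel grip in tool [-0.09447771  0.06785723] [[198.73052373  80.0234709 ]
 [441.69862709  79.97704142]]
theta deg [13.04605666] [[179.0, 51.4], [461.2, 51.3]]
w3 [-0.26801991] [[199.1, 80.6], [441.4, 80.6]]
w5 [9.05480152e-09] [[198.7, 80.0], [441.7, 80.0]]
w7 [1.84042356] [[196.3, 75.9], [444.1, 75.9]]
```

```bash
cp grip.json grip0.json
cat >> h.py <<'E'
P0=np.array([-0.0945,0.0679])
def regrip(w,L,Rr_):
    f=least_squares(lambda x:(barpx(w,P0,x[0])-[L,Rr_]).ravel(),[0.]);th=f.x[0]
    print('theta',np.degrees(th).round(2),'res',f.fun.round(1)); setth(th)
def setth(th):
    g=json.load(open('grip0.json'));q=R.from_rotvec([0,0,th])
    json.dump(dict(tips=(GP+q.apply(np.array(g['tips'])-GP)).tolist(),q=(q*R.from_quat(g['q'])).as_quat().tolist()),open('grip.json','w'))
def tipview(name):
    s=cam('scene');q=(proj(s,tipsP())-[180,180]+.5)*4
    im=cv2.resize(s['color'][180:310,180:350,::-1],None,fx=4,fy=4,interpolation=cv2.INTER_CUBIC)
    for a in q.astype(int): cv2.circle(im,tuple(int(v) for v in a),2,(0,0,255),-1)
    cv2.imwrite('pics/'+name,im)
E
python3 -m handwheel '[[0,-1,0,0,0,0],[0,-2,0,0,0,0],[0,-2.8,0,0,0,0],[0,-3,0,0,0,0],[0,-3,0,0,0,0]]'
python3 - <<'E'
from h import *
setth(np.radians(13.5));where();tipview('s10.png');save(cam('wrist'),'w10.png')
goto([0,-.003],.06)
E
```

```text
clock: 9.82
eef_pos: [0.5102, 0.0011, 0.1954]
tool_rot: [0.535, -0.464, 0.461, -0.535]
ft_force: [-0.3, 0.7, -2.3]
grip_width: 0.0193
tips tray mm [  0.4 -22.5] z mm 115.8 yaw-tray 0.0 pitch 0.247 roll 0.001 F [-0.3  0.7 -2.3] j [ 0.    0.28 -0.03  1.26  0.    1.43] clk 9.82 w 0.0193
shift [-1.66, 1.17, 0.01] turn [0.02, 0.0, -1.36] |s|mm 50.7 |t|deg 13.6
```

View pics/s10.png

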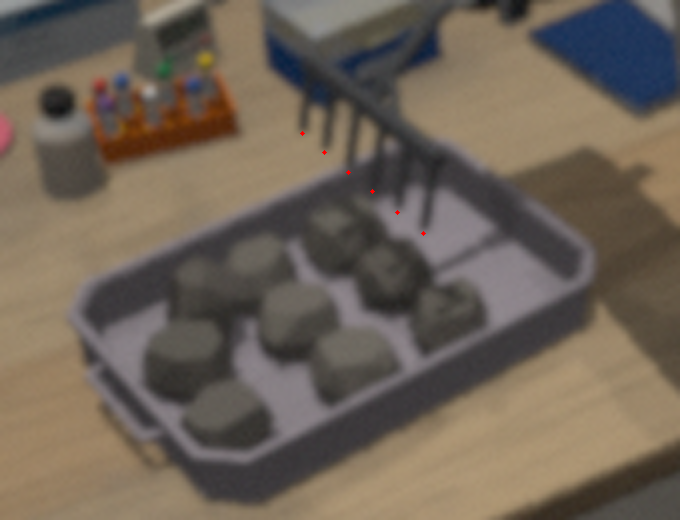

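View pics/w10.png

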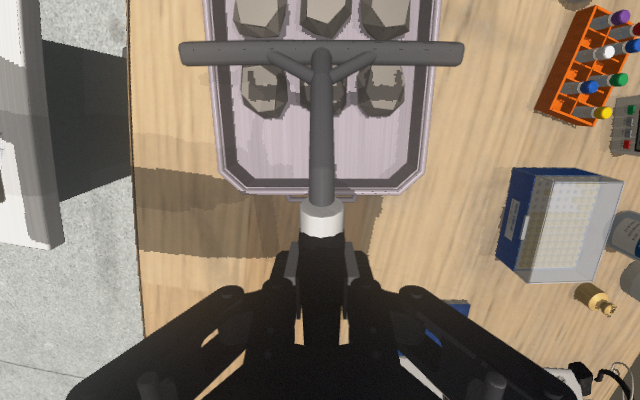

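Run:
```python
from h import *
setth(np.radians(14.5));w=cam('wrist')
for z in (.01,.035): print('Ledge',z,(w2t(onz(w,[(262,37),(325,38),(383,38)],z))*1000).round(0).tolist(), 'R low edge',(w2t(onz(w,[(263,117),(322,112),(381,115)],z))*1000).round(0).tolist())
goto([0,-.09],.10)
```

```text
Ledge 0.01 [[-61.0, 5.0], [3.0, 4.0], [63.0, 4.0]] R low edge [[-64.0, -75.0], [1.0, -70.0], [65.0, -73.0]]
Ledge 0.035 [[-56.0, -0.0], [3.0, -1.0], [58.0, -1.0]] R low edge [[-59.0, -74.0], [1.0, -69.0], [60.0, -72.0]]
shift [1.83, -0.45, 0.0] turn [0.02, 0.0, -1.46] |s|mm 47.1 |t|deg 14.6
```

```bash
python3 -m handwheel '[[0.6,-0.1,0,0,0,-0.4],[1.2,-0.3,0,0,0,-0.9],[1.9,-0.4,0,0,0,-1.46],[2.2,-0.45,0,0,0,-1.46],[2.2,-0.45,0,0,0,-1.46]]'
python3 - <<'E'
from h import *
where();save(cam('wrist'),'w11.png');tipview('s11.png')
E
```

```text
clock: 10.6
eef_pos: [0.5182, -0.0537, 0.2063]
tool_rot: [0.59, -0.393, 0.525, -0.472]
ft_force: [0.2, -0.7, -2.3]
grip_width: 0.0189
tips tray mm [  0.3 -99.6] z mm 100.8 yaw-tray -0.0 pitch 0.483 roll 0.002 F [ 0.2 -0.7 -2.3] j [ 0.04  0.27 -0.05  1.23 -0.25  1.46] clk 10.6 w 0.0189
```

View pics/w11.png

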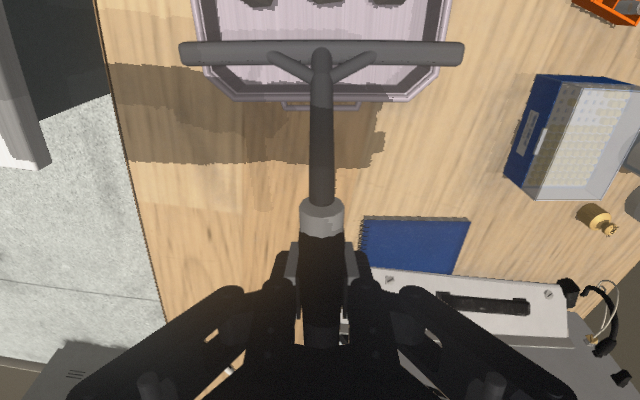

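View pics/s11.png

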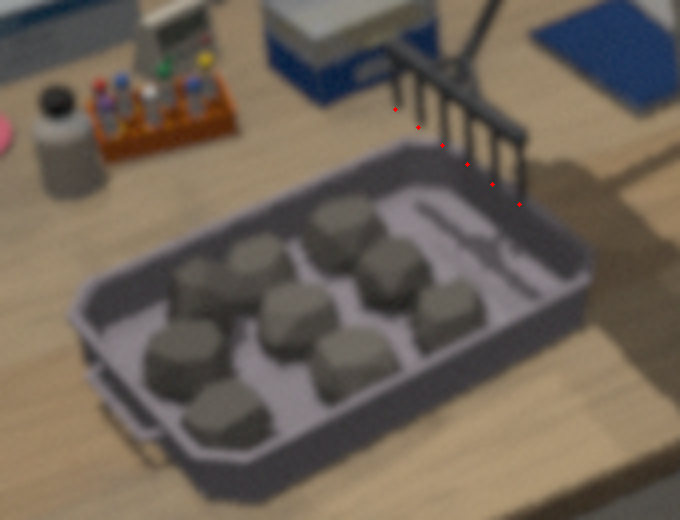

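Run:
```python
from h import *
s=cam('scene');x0,y0,k=200,200,6
im=cv2.resize(s['color'][y0:y0+98,x0:x0+132,::-1],None,fx=k,fy=k,interpolation=cv2.INTER_CUBIC)
for z,col in ((.003,(0,255,0)),(.041,(0,0,255))):
    for y in (-.02,-.01,0,.01,):
        q=((proj(s,[t2w((x,y),z) for x in (-.1,.1)])-[x0,y0]+.5)*k).astype(int)
        cv2.line(im,tuple(int(v) for v in q[0]),tuple(int(v) for v in q[1]),col,1)
cv2.imwrite('pics/s11b.png',im)
save(cam('top'),'t11.png',(150,150,400,330),2.8)
```

```text
(no output)
```

View pics/s11b.png

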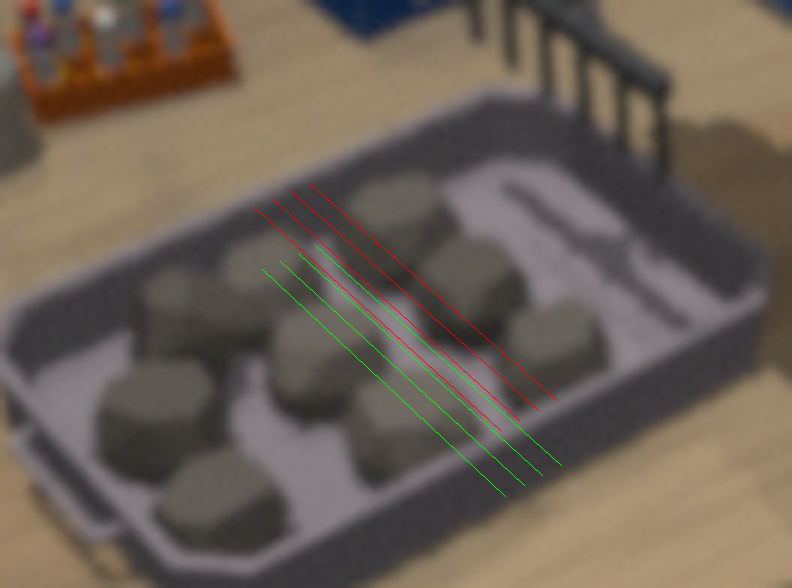

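View pics/t11.png

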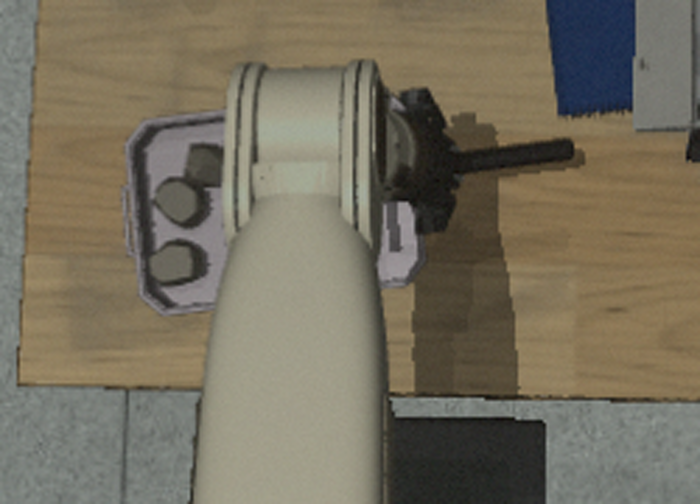

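Run:
```python
from h import *
goto([0,-.009],.075);goto([0,-.009],.012)
```

```text
shift [-3.77, 0.11, -0.02] turn [0.01, -0.0, 0.0] |s|mm 94.3 |t|deg 0.1
shift [-4.4, 2.55, -0.01] turn [0.01, -0.0, 0.0] |s|mm 127.0 |t|deg 0.1
```

```bash
python3 -m handwheel '[[-1.5,0,0,0,0,0],[-3,0.05,0,0,0,0],[-3.77,0.11,0,0,0,0],[-3.77,0.11,0,0,0,0],[-3.77,0.11,0,0,0,0]]'
python3 - <<'E'
from h import *
where();goto([0,-.009],.05);goto([0,-.009],.012)
save(cam('wrist'),'w12.png');tipview('s12.png')
E
```

```text
clock: 11.42
eef_pos: [0.5055, 0.0355, 0.1808]
tool_rot: [0.59, -0.392, 0.525, -0.472]
ft_force: [1.3, 0.1, -2.7]
grip_width: 0.0192
tips tray mm [ 0.7 -9.6] z mm 75.1 yaw-tray -0.0 pitch 0.485 roll 0.0 F [ 1.3  0.1 -2.7] j [ 0.22  0.29 -0.08  1.22 -0.25  1.65] clk 11.43 w 0.0192
shift [-0.27, 0.97, -0.02] turn [0.0, -0.0, 0.01] |s|mm 25.3 |t|deg 0.1
shift [-0.65, 2.45, -0.02] turn [0.0, -0.0, 0.01] |s|mm 63.3 |t|deg 0.1
```

View pics/s12.png

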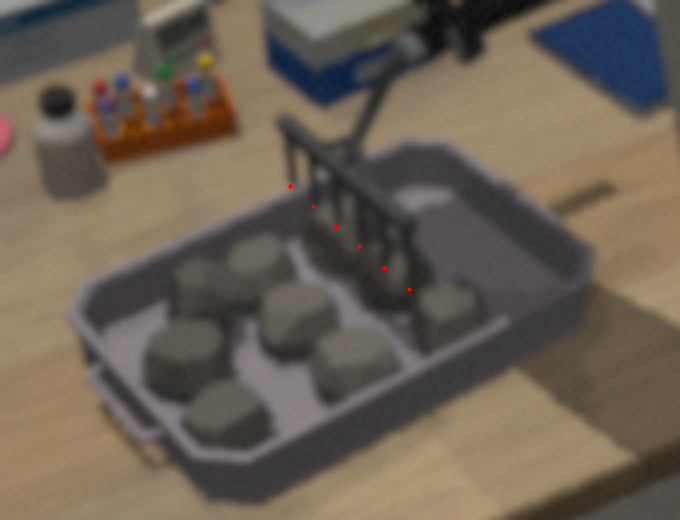

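View pics/w12.png

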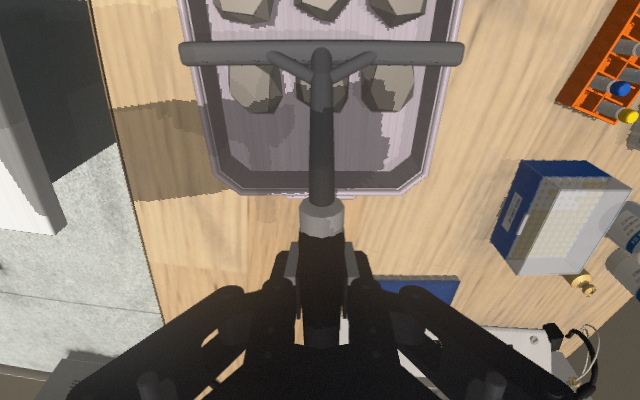

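```bash
python3 -m handwheel '[[-0.1,0.4,0,0,0,0],[-0.2,0.8,0,0,0,0],[-0.3,1.2,0,0,0,0],[-0.4,1.5,0,0,0,0],[-0.47,1.75,0,0,0,0]]'
python3 - <<'E'
from h import *
where();goto([0,-.009],.012)
tipview('s13.png')
E
```

```text
clock: 12.15
eef_pos: [0.5048, 0.0365, 0.1345]
tool_rot: [0.59, -0.392, 0.525, -0.472]
ft_force: [-0.3, -0.0, -1.7]
grip_width: 0.0188
tips tray mm [-0.  -8.5] z mm 28.8 yaw-tray 0.0 pitch 0.485 roll 0.002 F [-0.3 -0.  -1.7] j [ 0.22  0.33 -0.16  1.1  -0.25  1.65] clk 12.15 w 0.0188
shift [-0.14, 0.66, -0.0] turn [0.01, 0.0, 0.0] |s|mm 16.9 |t|deg 0.1
```

View pics/s13.png

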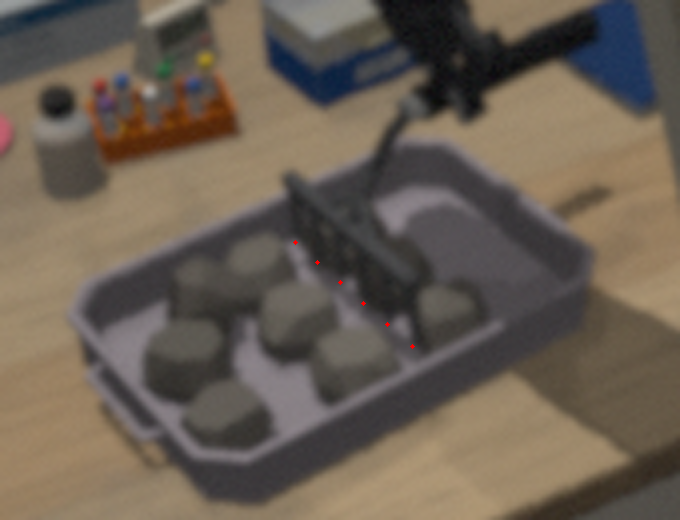

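```bash
python3 -m handwheel '[[-0.05,0.3,0,0,0,0],[-0.12,0.55,0,0,0,0],[0.18,0.65,0,0,0,0],[0.48,0.72,0,0,0,0],[0.78,0.8,0,0,0,0]]'
python3 - <<'E'
from h import *
where();goto([0,-.07],.012)
tipview('s14.png')
E
```

```text
clock: 12.82
eef_pos: [0.5084, 0.0124, 0.1209]
tool_rot: [0.59, -0.392, 0.525, -0.472]
ft_force: [0.4, 2.3, -1.5]
grip_width: 0.0191
tips tray mm [  0.2 -32.9] z mm 15.3 yaw-tray 0.0 pitch 0.484 roll 0.001 F [ 0.4  2.3 -1.5] j [ 0.17  0.34 -0.19  1.05 -0.25  1.6 ] clk 12.82 w 0.0191
shift [1.41, 0.5, -0.01] turn [0.0, -0.0, 0.0] |s|mm 37.3 |t|deg 0.1
```

View pics/s14.png

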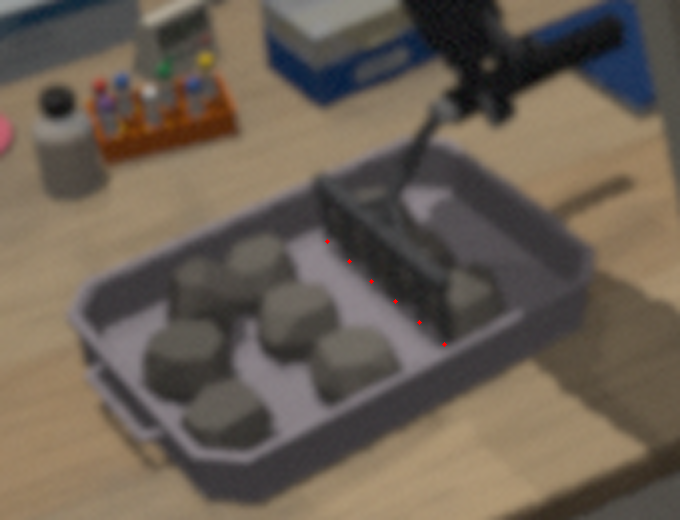

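```bash
python3 -m handwheel '[[0.3,0.08,0,0,0,0],[0.6,0.15,0,0,0,0],[0.9,0.24,0,0,0,0],[1.15,0.3,0,0,0,0],[1.3,0.35,0,0,0,0]]'
python3 - <<'E'
from h import *
where();goto([0,-.03],.10);goto([0,.05],.10)
tipview('s15.png')
E
```

```text
clock: 13.5
eef_pos: [0.5134, -0.0207, 0.1205]
tool_rot: [0.59, -0.392, 0.525, -0.472]
ft_force: [-0.4, 3.8, -0.5]
grip_width: 0.0189
tips tray mm [  0.4 -66.3] z mm 14.9 yaw-tray -0.0 pitch 0.484 roll 0.001 F [-0.4  3.8 -0.5] j [ 0.11  0.34 -0.19  1.04 -0.25  1.53] clk 13.5 w 0.0189
shift [-0.56, -3.66, -0.02] turn [0.0, -0.0, 0.0] |s|mm 92.5 |t|deg 0.0
shift [-3.66, -4.46, -0.02] turn [0.0, -0.0, 0.0] |s|mm 144.1 |t|deg 0.0
```

View pics/s15.png

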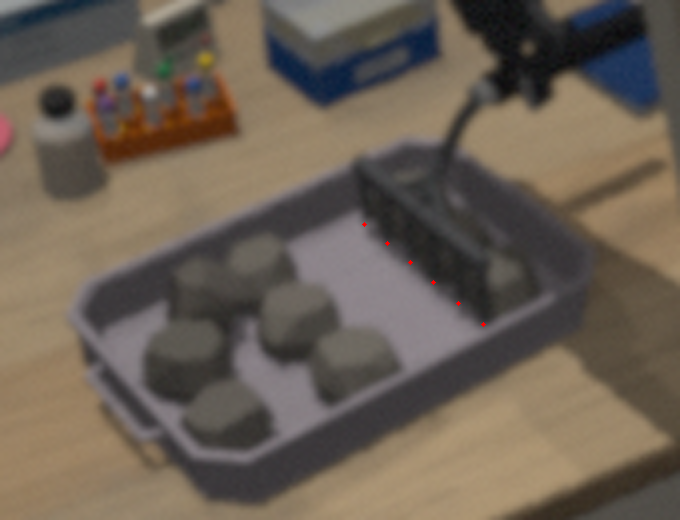

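```bash
python3 -m handwheel '[[-0.2,-0.6,0,0,0,0],[-0.4,-1.8,0,0,0,0],[-0.5,-3,0,0,0,0.5],[-0.6,-3.7,0,0,0,1],[-1,-3.9,0,0,0,1.4]]'
python3 - <<'E'
from h import *
where();save(cam('wrist'),'w16.png');tipview('s16.png')
E
```

```text
clock: 14.18
eef_pos: [0.5077, 0.0278, 0.2115]
tool_rot: [0.537, -0.46, 0.465, -0.534]
ft_force: [-0.5, -1.1, -2.4]
grip_width: 0.0188
tips tray mm [2.1 5.1] z mm 132.8 yaw-tray -0.1 pitch 0.24 roll -0.003 F [-0.5 -1.1 -2.4] j [ 0.06  0.27 -0.01  1.29 -0.01  1.48] clk 14.18 w 0.0188
```

View pics/w16.png

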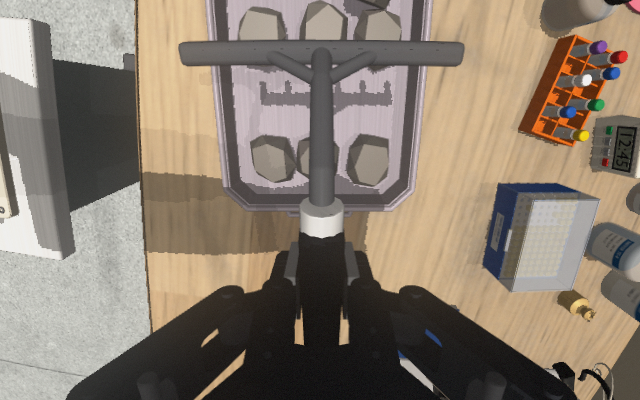

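View pics/s16.png

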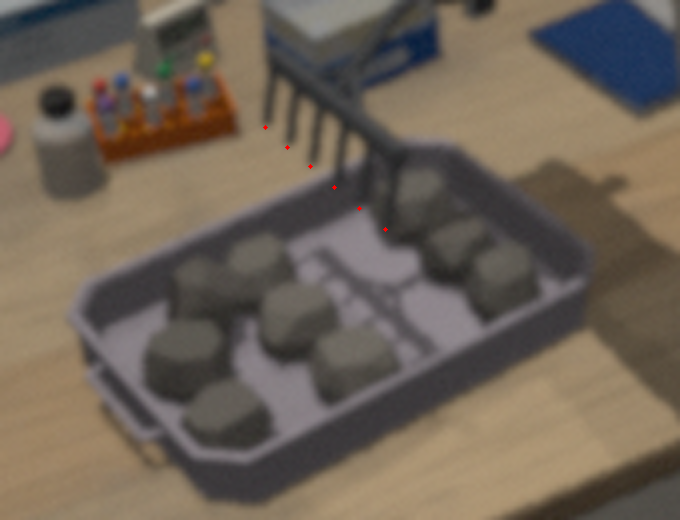

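```bash
python3 -m handwheel '[[-1,0,0,0,0,0],[-2,0,0,0,0,0],[-2.8,0,0,0,0,0],[-3,0,0,0,0,0],[-3,0,0,0,0,0]]'
python3 - <<'E'
from h import *
where();save(cam('wrist'),'w17.png')
save(cam('top'),'t17.png',(150,150,400,330),2.8)
E
```

```text
clock: 14.9
eef_pos: [0.4954, 0.1018, 0.2079]
tool_rot: [0.538, -0.46, 0.464, -0.532]
ft_force: [1.1, -0.3, -1.8]
grip_width: 0.0194
tips tray mm [ 0.1 80. ] z mm 129.0 yaw-tray 0.0 pitch 0.242 roll 0.002 F [ 1.1 -0.3 -1.8] j [ 0.21  0.27 -0.02  1.29 -0.01  1.63] clk 14.9 w 0.0194
```

View pics/w17.png

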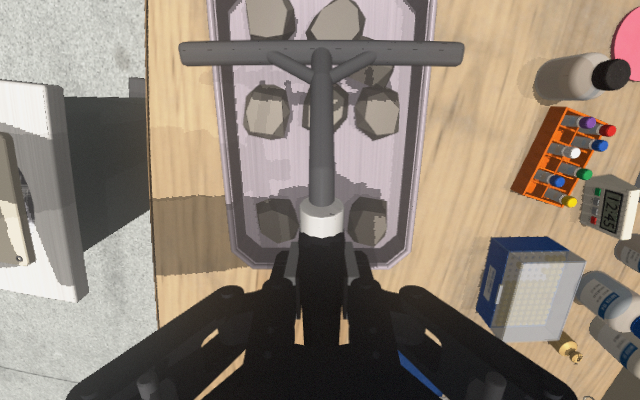

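View pics/t17.png

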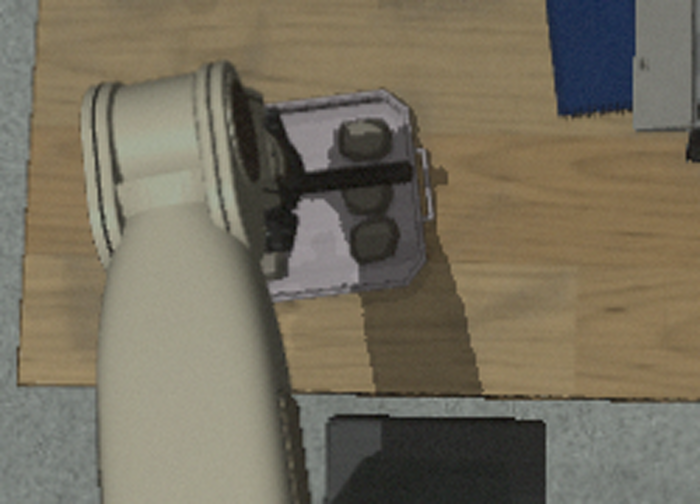

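Run:
```python
import cv2
im=cv2.imread('pics/s16.png')[215:400,130:330]; cv2.imwrite('pics/s16z.png',cv2.resize(im,None,fx=3.2,fy=3.2,interpolation=cv2.INTER_CUBIC))
from h import *
goto([0,.03],.08); goto([0,.03],.047)
```

```text
shift [1.07, 0.91, -0.01] turn [0.01, -0.0, -1.39] |s|mm 35.1 |t|deg 13.9
shift [1.06, 2.23, -0.01] turn [0.01, -0.0, -1.39] |s|mm 61.6 |t|deg 13.9
```

View pics/s16z.png

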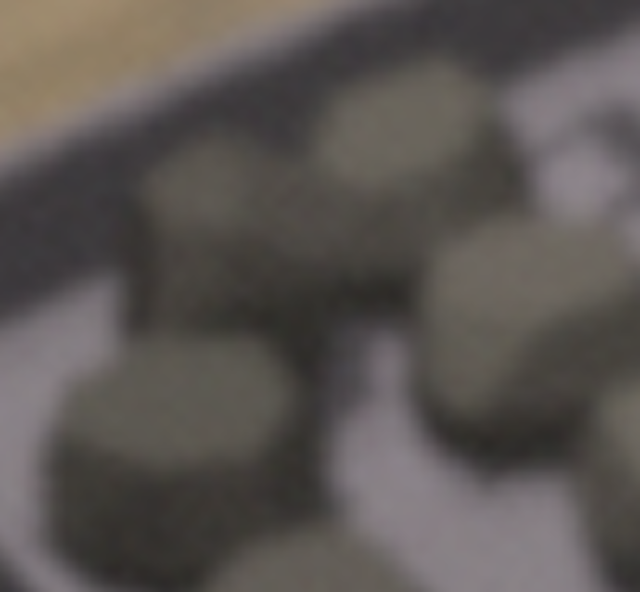

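```bash
python3 -m handwheel '[[0.3,0.2,0,0,0,-0.4],[0.6,0.4,0,0,0,-0.9],[1.07,0.9,0,0,0,-1.39],[1.07,1.6,0,0,0,-1.39],[1.06,2.2,0,0,0,-1.39]]'
python3 - <<'E'
from h import *
where();goto([0,.095],.047);tipview('s18.png')
E
```

```text
clock: 15.62
eef_pos: [0.4993, 0.0746, 0.1525]
tool_rot: [0.59, -0.393, 0.525, -0.472]
ft_force: [0.6, 0.5, -1.5]
grip_width: 0.019
tips tray mm [ 0.2 30.2] z mm 47.0 yaw-tray -0.0 pitch 0.483 roll 0.001 F [ 0.6  0.5 -1.5] j [ 0.3   0.33 -0.11  1.17 -0.25  1.73] clk 15.62 w 0.019
shift [-2.51, -0.65, -0.01] turn [0.01, -0.0, -0.0] |s|mm 64.9 |t|deg 0.1
```

View pics/s18.png

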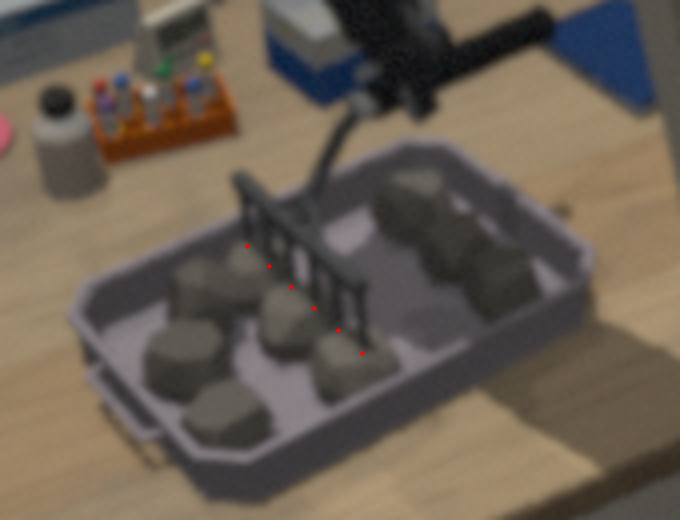

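```bash
python3 -m handwheel '[[-0.5,-0.13,0,0,0,0],[-1,-0.26,0,0,0,0],[-1.5,-0.39,0,0,0,0],[-2,-0.52,0,0,0,0],[-2.5,-0.65,0,0,0,0]]'
python3 - <<'E'
from h import *
where();tipview('s19.png')
save(cam('wrist'),'w19.png')
E
```

```text
clock: 16.3
eef_pos: [0.4904, 0.1408, 0.1562]
tool_rot: [0.588, -0.392, 0.525, -0.474]
ft_force: [-2.3, -0.2, 6.0]
grip_width: 0.0192
tips tray mm [ 1.2 97.1] z mm 50.9 yaw-tray -0.0 pitch 0.481 roll -0.003 F [-2.3 -0.2  6. ] j [ 0.42  0.35 -0.06  1.22 -0.24  1.85] clk 16.3 w 0.0192
```

View pics/s19.png

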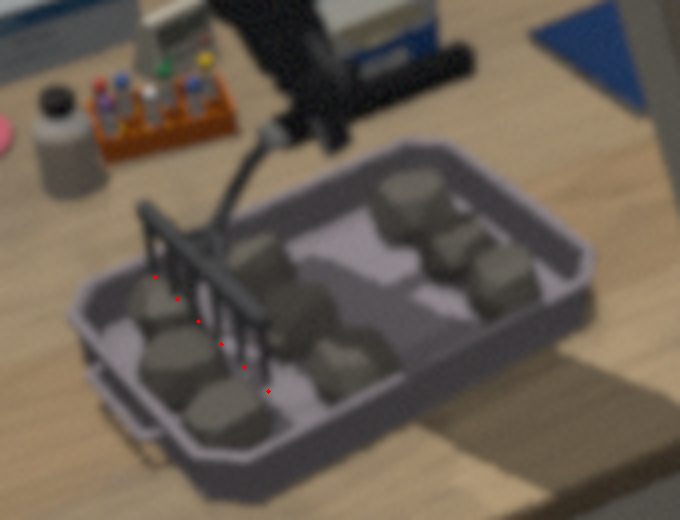

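View pics/w19.png

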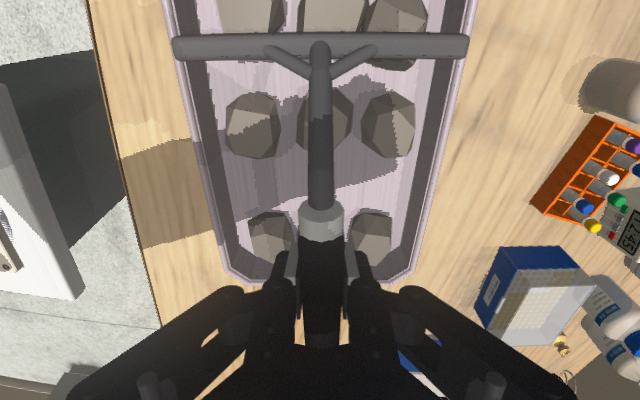

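```bash
python3 -m handwheel '[[0.0,-0.8,0,0,0,0],[0.3,-2,0,0,0,0.5],[1.5,-3.0,0,0,0,1],[3.5,-3.2,0,0,0,1.4],[5.5,-3.2,0,0,0,1.4]]'
python3 -m handwheel '[[2,0,0,0,0,0],[4,0,0,0,0,0],[6,0,0,0,0,0],[7,0,0,0,0,0],[7,0,0,0,0,0]]'
python3 - <<'E'
from h import *
w=cam('wrist');where();save(w,'w20.png')
save(cam('top'),'t20.png',(150,150,450,330),2.6);tipview('s20.png')
E
```

```text
clock: 17.02
eef_pos: [0.5076, 0.026, 0.2672]
tool_rot: [0.537, -0.46, 0.464, -0.534]
ft_force: [0.6, -0.2, -2.1]
grip_width: 0.019
clock: 17.65
eef_pos: [0.5328, -0.1472, 0.2663]
tool_rot: [0.537, -0.462, 0.464, -0.532]
ft_force: [0.1, 0.8, -1.6]
grip_width: 0.0194
tips tray mm [   1.3 -170.3] z mm 187.8 yaw-tray -0.1 pitch 0.238 roll 0.001 F [ 0.6  0.2 -1.9] j [-0.26  0.34  0.22  1.46 -0.01  1.16] clk 17.7 w 0.0192
```

View pics/w20.png

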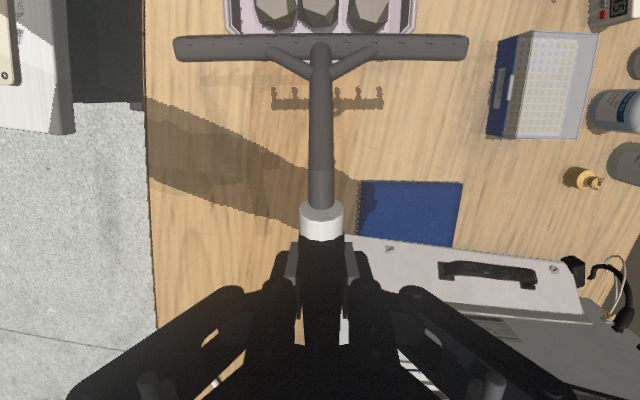

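View pics/t20.png

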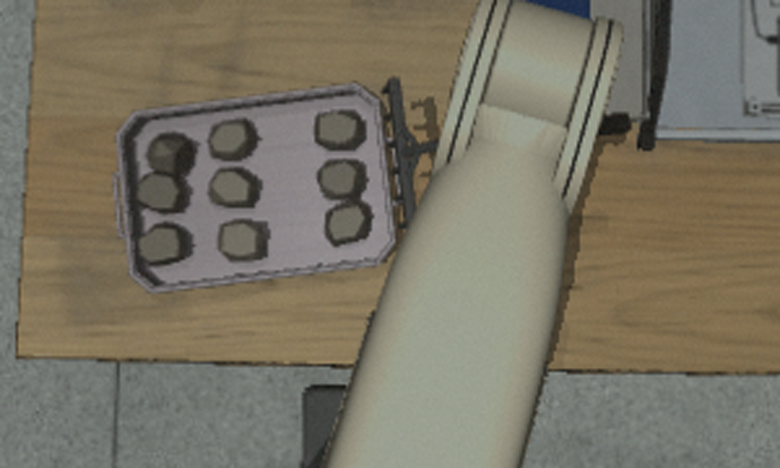

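View pics/s20.png

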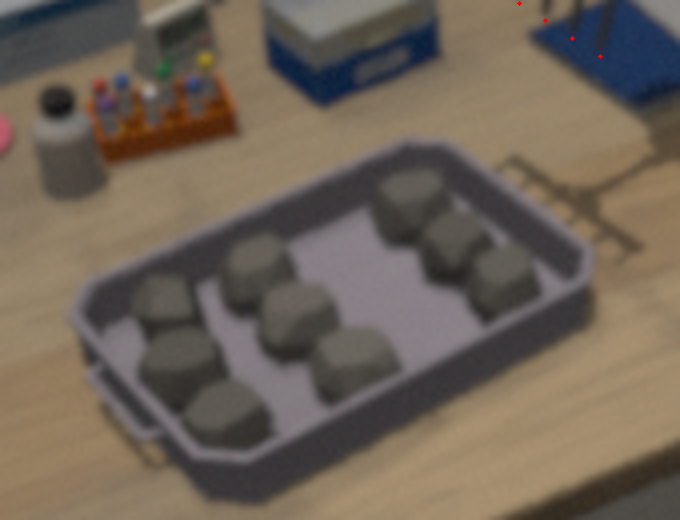

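```bash
cat >> h.py <<'E'
def trayview(name,box=(185,170,310,270),k=6):
    c=cam('top');x0,y0,x1,y1=box
    im=cv2.resize(c['color'][y0:y1,x0:x1,::-1],None,fx=k,fy=k,interpolation=cv2.INTER_CUBIC)
    im=cv2.convertScaleAbs(im,alpha=1.4)
    def dr(pts,z,col):
        q=proj(c,[t2w(x,z) for x in pts]);q=((q-[x0,y0]+.5)*k).astype(int);cv2.polylines(im,[q.reshape(-1,1,2)],True,col,1)
    for y in (-.05,.05): dr([(-.1,y),(.1,y)],.022,(255,0,0))
    dr([(0,-.15),(0,.15)],.022,(255,0,0)); dr([(.1,.15),(.1,-.15),(-.1,-.15),(-.1,.15)],.003,(0,255,0))
    cv2.imwrite('pics/'+name,im); return c
E
python3 - <<'E'
from h import *
c=trayview('tr21.png')
s=cam('scene');save(s,'s21.png',(205,235,270,300),9)
E
```

```text
(no output)
```

View pics/tr21.png

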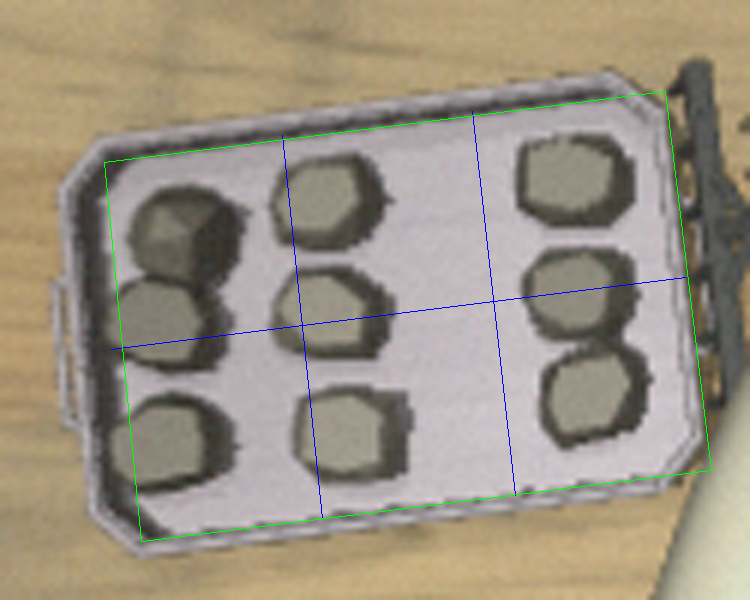

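View pics/s21.png

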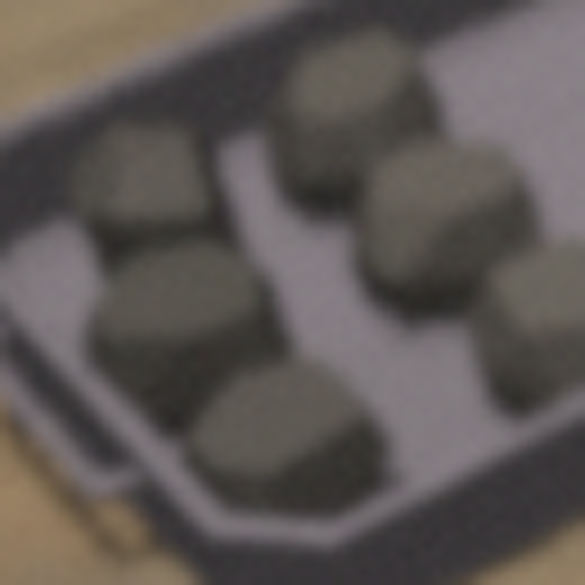

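Run:
```python
from h import *
c=cam('top');f=lambda L:[(185+a/6-.5,170+b/6-.5) for a,b in L]
P=lambda L,z:(w2t(onz(c,f(L),z))*1000).round(0).tolist()
print('T right edge',P([(235,440),(232,335),(243,215)],.015))
print('L left edge',P([(293,435),(273,325),(270,200)],.025))
print('L right edge',P([(410,430),(392,320),(387,200)],.015))
print('R',P([(565,175),(580,290),(590,395)],.041))
print('L top c',P([(340,430),(322,310),(318,200)],.041))
print('T top c',P([(158,445),(155,318),(183,230)],.041))
# tray edges now
print('inner corners rim',P([(605,75),(655,105),(707,440),(665,482),(150,548),(90,500),(62,190),(105,140)],.042))
where()
```

```text
T right edge [[-54.0, 93.0], [0.0, 89.0], [62.0, 76.0]]
L left edge [[-56.0, 60.0], [2.0, 64.0], [67.0, 59.0]]
L right edge [[-60.0, 1.0], [-2.0, 5.0], [60.0, 0.0]]
R [[59.0, -96.0], [-1.0, -97.0], [-54.0, -96.0]]
L top c [[-56.0, 32.0], [5.0, 35.0], [62.0, 31.0]]
T top c [[-53.0, 126.0], [12.0, 121.0], [55.0, 102.0]]
inner corners rim [[107.0, -122.0], [88.0, -146.0], [-84.0, -152.0], [-103.0, -129.0], [-104.0, 135.0], [-76.0, 163.0], [83.0, 162.0], [106.0, 138.0]]
tips tray mm [   1.  -169.2] z mm 187.8 yaw-tray 0.1 pitch 0.239 roll 0.001 F [ 0.7  0.7 -1.8] j [-0.26  0.33  0.22  1.46 -0.01  1.16] clk 17.95 w 0.0191
```

```bash
python3 -m handwheel '[[-2.2,0,0,0,0,0],[-4.4,0,0,0,0,0],[-6.6,0.5,0,0,0,0],[-8.8,1,0,0,0,0],[-11,1.5,0,0,0,0]]'
python3 -m handwheel '[[-1.5,0,0,0,0,0],[-2.8,0,0,0,0,0],[-3.2,0,0,0,0,0],[-3.4,0,0,0,0,0],[-3.4,0,0,0,0,0]]'
python3 - <<'E'
from h import *
w=cam('wrist');where();save(w,'w22.png')
save(w,'w22z.png',(200,60,460,260),3)
E
```

```text
clock: 18.58
eef_pos: [0.4913, 0.1281, 0.2269]
tool_rot: [0.537, -0.461, 0.463, -0.533]
ft_force: [1.4, 0.0, -2.1]
grip_width: 0.0192
clock: 19.2
eef_pos: [0.4797, 0.2094, 0.2265]
tool_rot: [0.537, -0.461, 0.463, -0.533]
ft_force: [-0.0, 0.4, -1.9]
grip_width: 0.0192
tips tray mm [  0.4 188.6] z mm 147.8 yaw-tray -0.1 pitch 0.239 roll 0.001 F [ 0.2  0.4 -1.7] j [ 0.41  0.29  0.06  1.34 -0.01  1.84] clk 19.25 w 0.0187
```

View pics/w22z.png

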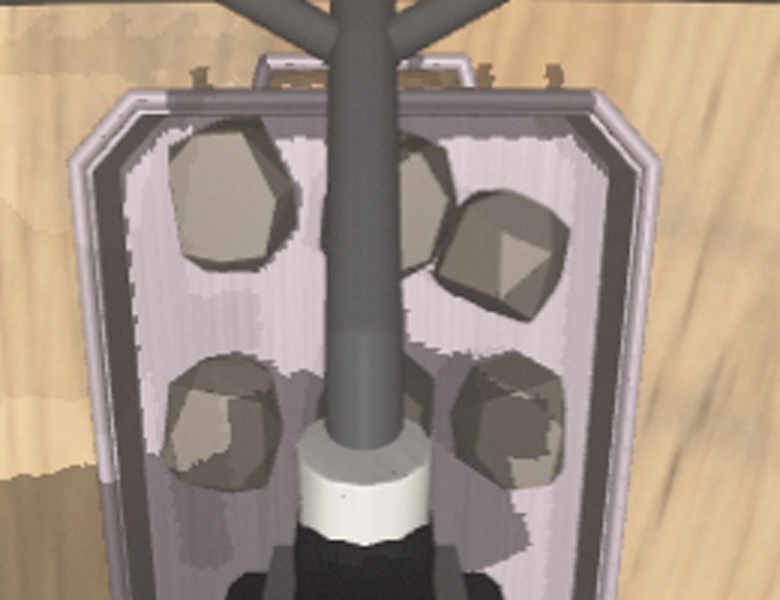

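```bash
python3 - <<'E'
from h import *
import pickle; pickle.dump(cam('wrist'),open('wA.pkl','wb'))
E
python3 -m handwheel '[[0.5,0,0,0,0,0],[1,0,0,0,0,0],[1.5,0,0,0,0,0],[1.6,0,0,0,0,0],[1.6,0,0,0,0,0]]'
python3 - <<'E'
from h import *
import pickle
w=cam('wrist');pickle.dump(w,open('wB.pkl','wb'));where()
save(w,'wBz.png',(200,60,460,260),3)
E
```

```text
clock: 19.92
eef_pos: [0.4857, 0.1698, 0.2267]
tool_rot: [0.537, -0.462, 0.463, -0.533]
ft_force: [-0.0, 0.7, -1.7]
grip_width: 0.019
tips tray mm [  0.5 149.3] z mm 148.1 yaw-tray -0.0 pitch 0.238 roll 0.001 F [-0.6  0.1 -1.9] j [ 0.34  0.27  0.04  1.34 -0.01  1.76] clk 19.98 w 0.0195
```

View pics/wBz.png

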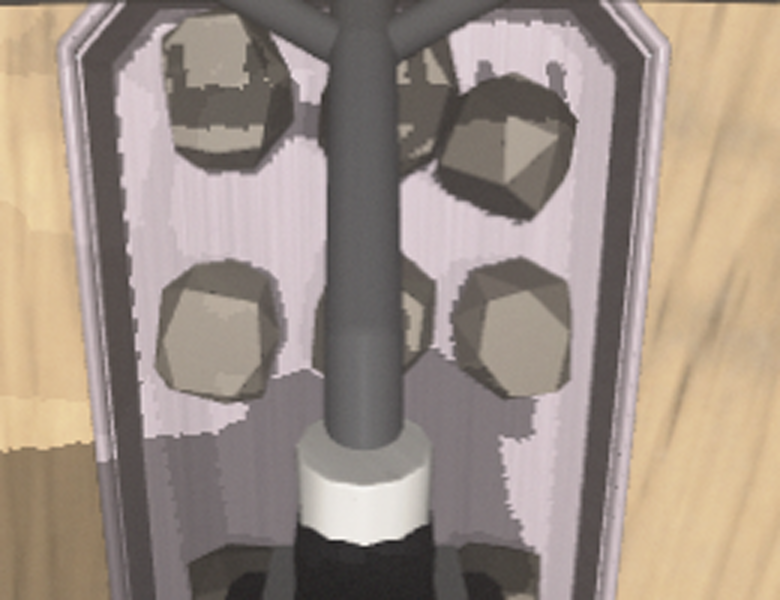

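Run:
```python
from h import *
import pickle
A=pickle.load(open('wA.pkl','rb'));B=pickle.load(open('wB.pkl','rb'))
for n,a,b in (('t1',(503,232),(506,117)),('t2',(550,252),(556,135)),('t3',(501,300),(506,183)),('T1bl',(188,262),(173,153)),('T1br',(250,265),(246,157)),('T3low',(527,321),(530,220)),('rimcornerL',(92,170),(82,62)),('rimcornerR',(637,172),(645,58))):
    p,e=tri(A,(200+a[0]/3,60+a[1]/3),B,(200+b[0]/3,60+b[1]/3));print(n,(w2t(p)*1000).round(0),(p[2]*1000).round(1),round(e*1000,2))
```

```text
t1 [ 51. 113.] 52.7 0.64
t2 [ 66. 107.] 61.8 0.27
t3 [49. 91.] 70.7 0.05
T1bl [-66. 100.] 45.0 3.0
T1br [-42.  99.] 39.7 0.11
T3low [65. 75.] 30.3 0.92
rimcornerL [-105.  133.] 22.5 0.3
rimcornerR [101. 133.] 40.0 0.41
```

T3, the stone at the far left of the pan, stands on edge. Its top triangulates to about 55–70 mm, against about 41 mm for the flat stones. My plan is to first draw the middle column toward the pan's centre, which makes room, and then tip T3 over into that room. Before that I'll re-measure the rake's turn in the grip.

Run:
```python
from h import *
import pickle
B=pickle.load(open('wB.pkl','rb'))
save(B,'barB.png',(160,20,480,100),2.5)
```

```text
(no output)
```

View pics/barB.png

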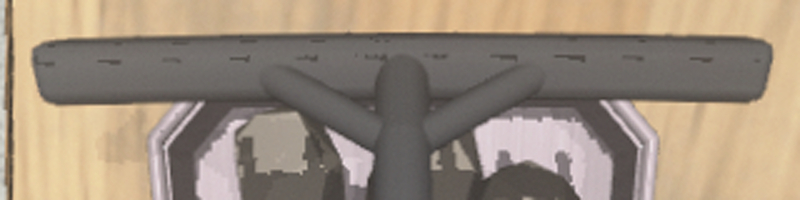

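Run:
```python
from h import *
w=cam('wrist');regrip(w,(172.8,47.5),(468.8,47.5))
s=cam('scene')
im=cv2.resize(s['color'][180:310,150:320,::-1],None,fx=4,fy=4,interpolation=cv2.INTER_CUBIC)
for th,col in ((15.5,(0,0,255)),(18,(0,255,0))):
    setth(np.radians(th)); where()
    for a in ((proj(s,tipsP())-[150,180]+.5)*4).astype(int): cv2.circle(im,tuple(int(v) for v in a),2,col,-1)
cv2.imwrite('pics/s23.png',im)
```

```text
theta 15.79 res [ 1.2 -1.8 -2.7 -1.8]
tips tray mm [  0.4 151.3] z mm 150.2 yaw-tray 0.0 pitch 0.221 roll 0.001 F [ 0.4 -0.8 -1. ] j [ 0.34  0.27  0.04  1.34 -0.01  1.76] clk 20.07 w 0.0191
tips tray mm [  0.4 155.3] z mm 155.7 yaw-tray 0.0 pitch 0.177 roll 0.001 F [ 0.4 -0.8 -1. ] j [ 0.34  0.27  0.04  1.34 -0.01  1.76] clk 20.07 w 0.0191
```

View pics/s23.png

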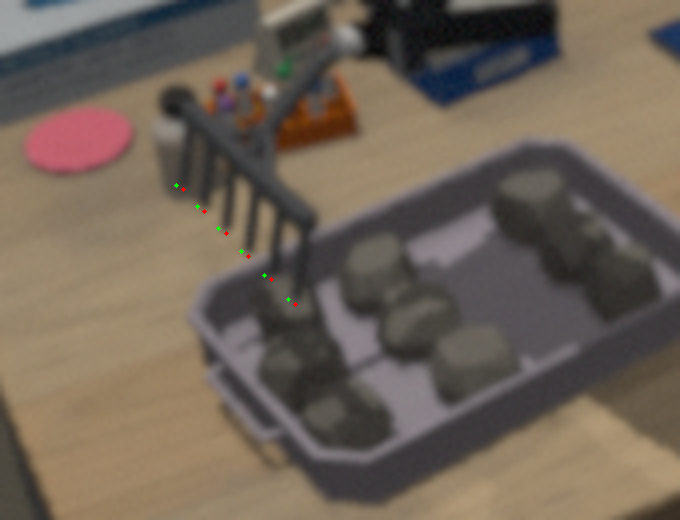

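Run:
```python
from h import *
setth(np.radians(15.5))
goto([-.012,.068],.085);goto([-.012,.068],.03)
```

```text
shift [2.36, 1.45, -0.5] turn [0.0, 0.0, -1.51] |s|mm 70.4 |t|deg 15.1
shift [2.35, 3.65, -0.49] turn [0.0, 0.0, -1.51] |s|mm 109.3 |t|deg 15.1
```

```bash
python3 -m handwheel '[[0.7,0.4,-0.2,0,0,-0.5],[1.5,0.9,-0.4,0,0,-1],[2.36,1.3,-0.5,0,0,-1.51],[2.36,1.45,-0.5,0,0,-1.51],[2.36,1.45,-0.5,0,0,-1.51]]'
python3 - <<'E'
from h import *
where();goto([-.012,.068],.052);goto([-.012,.068],.030);tipview('s24.png');save(cam('wrist'),'w24.png')
E
```

```text
clock: 20.7
eef_pos: [0.4818, 0.1105, 0.1907]
tool_rot: [0.593, -0.387, 0.529, -0.468]
ft_force: [0.3, 0.0, -1.7]
grip_width: 0.0192
tips tray mm [-12.   68.5] z mm 85.2 yaw-tray 0.0 pitch 0.483 roll 0.001 F [ 0.3  0.  -1.7] j [ 0.38  0.3  -0.06  1.29 -0.26  1.82] clk 20.7 w 0.0192
shift [-0.33, 1.28, 0.0] turn [0.0, 0.0, -0.01] |s|mm 33.1 |t|deg 0.1
shift [-0.57, 2.13, 0.0] turn [0.0, 0.0, -0.01] |s|mm 55.1 |t|deg 0.1
```

View pics/s24.png

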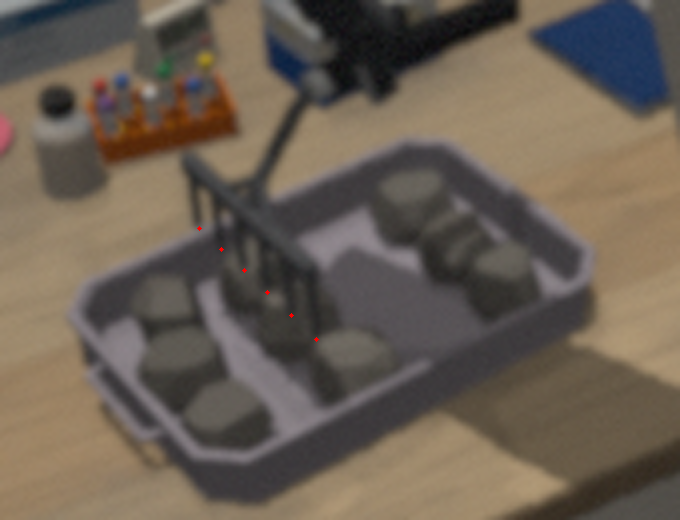

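View pics/w24.png

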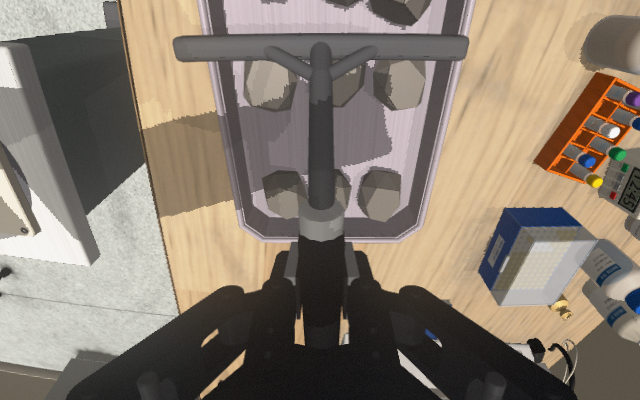

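Run:
```python
from h import *
s=cam('scene')
im=cv2.resize(s['color'][225:300,190:290,::-1],None,fx=8,fy=8,interpolation=cv2.INTER_CUBIC)
for y,col in ((.062,(255,0,0)),(.068,(0,255,0)),(.074,(0,0,255))):
    for z in (.005,.03):
        q=((proj(s,[t2w((x-.012,y),z) for x in np.linspace(-.071,.071,6)])-[190,225]+.5)*8).astype(int)
        for a in q: cv2.circle(im,tuple(int(v) for v in a),3,col,-1 if z<.01 else 1)
cv2.imwrite('pics/s24b.png',im)
```

```text
(no output)
```

View pics/s24b.png

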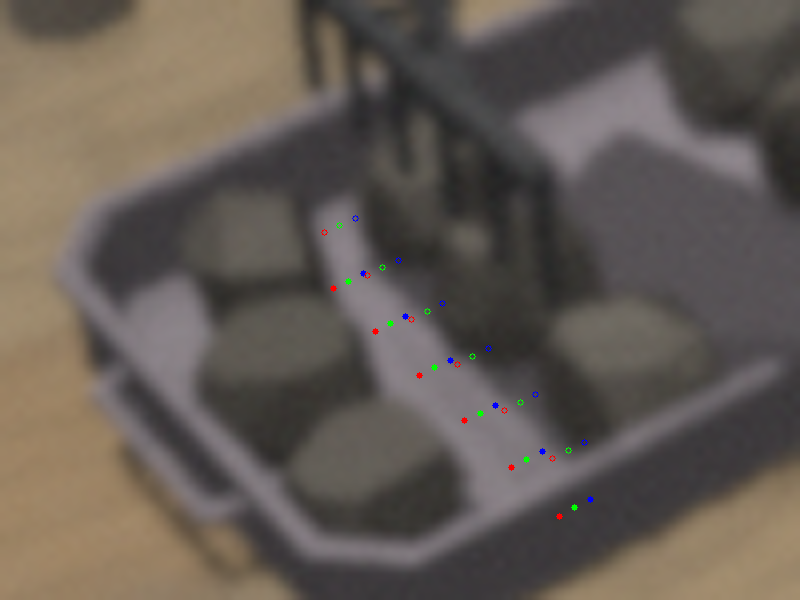

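```bash
python3 -m handwheel '[[-0.1,0.4,0,0,0,0],[-0.24,0.9,0,0,0,0],[-0.38,1.4,0,0,0,0],[-0.5,1.8,0,0,0,0],[-0.6,2.13,0,0,0,0]]'
python3 - <<'E'
from h import *
where();goto([-.012,.068],.013);goto([-.012,.035],.013);tipview('s25.png')
E
```

```text
clock: 21.48
eef_pos: [0.4812, 0.1099, 0.1344]
tool_rot: [0.594, -0.387, 0.529, -0.467]
ft_force: [0.5, 0.3, -2.4]
grip_width: 0.0193
tips tray mm [-12.8  67.8] z mm 28.7 yaw-tray 0.1 pitch 0.485 roll 0.002 F [ 0.5  0.3 -2.4] j [ 0.38  0.34 -0.15  1.15 -0.26  1.82] clk 21.48 w 0.0193
shift [-0.17, 0.61, 0.03] turn [0.01, 0.0, 0.01] |s|mm 15.8 |t|deg 0.1
shift [1.1, 0.96, 0.03] turn [0.01, 0.0, 0.01] |s|mm 36.5 |t|deg 0.1
```

View pics/s25.png

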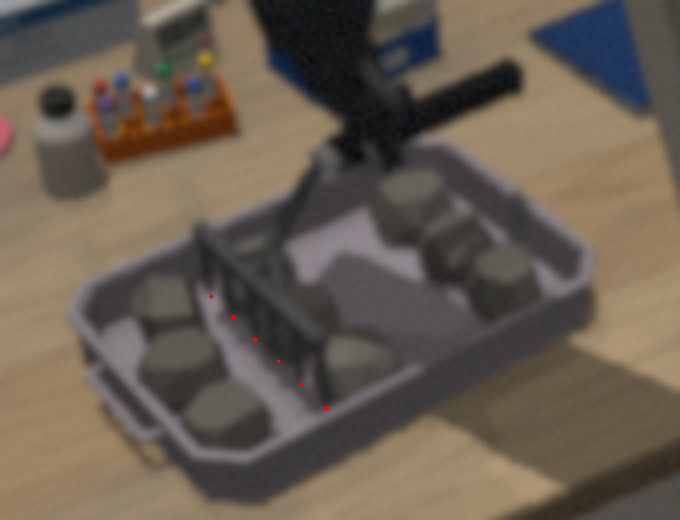

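```bash
python3 -m handwheel '[[-0.1,0.35,0,0,0,0],[-0.15,0.6,0,0,0,0],[0.15,0.68,0,0,0,0],[0.5,0.78,0,0,0,0],[0.85,0.88,0,0,0,0]]'
python3 -m handwheel '[[0.2,0.04,0,0,0,0],[0.4,0.1,0,0,0,0],[0.45,0.12,0,0,0,0],[0.35,0.0,0,0,0,0],[0.25,-0.6,0,0,0,0]]'
python3 - <<'E'
from h import *
where();tipview('s26.png')
for y in (.04,.10,.135): goto([0.03,y],.10)
E
```

```text
clock: 22.15
eef_pos: [0.4856, 0.0834, 0.1202]
tool_rot: [0.593, -0.387, 0.529, -0.468]
ft_force: [-1.0, 0.5, -1.8]
grip_width: 0.0194
clock: 22.78
eef_pos: [0.4848, 0.0814, 0.1355]
tool_rot: [0.594, -0.387, 0.529, -0.466]
ft_force: [-0.4, 0.6, -1.8]
grip_width: 0.0195
tips tray mm [-13.5  38.9] z mm 29.6 yaw-tray 0.1 pitch 0.486 roll 0.004 F [-0.4  0.6 -1.8] j [ 0.33  0.33 -0.17  1.13 -0.27  1.76] clk 22.77 w 0.0195
shift [0.74, -2.62, 1.66] turn [-0.01, 0.0, 0.01] |s|mm 79.6 |t|deg 0.1
shift [-1.58, -3.26, 1.66] turn [-0.01, 0.0, 0.01] |s|mm 99.5 |t|deg 0.1
shift [-2.93, -3.63, 1.66] turn [-0.01, 0.0, 0.01] |s|mm 123.8 |t|deg 0.1
```

View pics/s26.png

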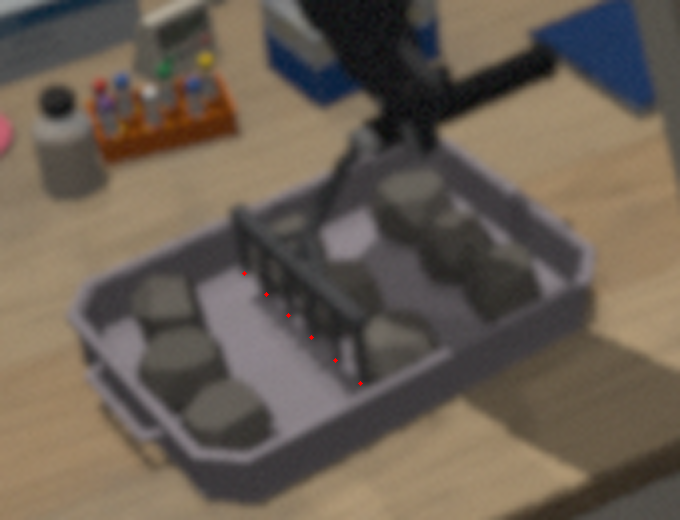

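```bash
python3 -m handwheel '[[0.3,-1.2,0,0,0,0],[0.74,-2.6,0.2,0,0,0],[-0.8,-3,0.5,0,0,0],[-2.4,-3.4,0.5,0,0,0],[-3,-3.7,0.5,0,0,0]]'
python3 - <<'E'
from h import *
where();tipview('s27.png')
goto([0.0,.137],.051);goto([0,.07],.05)
E
```

```text
clock: 23.45
eef_pos: [0.4838, 0.1812, 0.2047]
tool_rot: [0.594, -0.386, 0.529, -0.468]
ft_force: [0.5, 0.2, -1.2]
grip_width: 0.0192
tips tray mm [-1.00e-01  1.38e+02] z mm 98.9 yaw-tray 0.2 pitch 0.486 roll 0.002 F [ 0.5  0.2 -1.2] j [ 0.51  0.36  0.07  1.38 -0.25  1.94] clk 23.45 w 0.0192
shift [-0.42, 1.9, -0.02] turn [-0.0, 0.02, 0.0] |s|mm 48.6 |t|deg 0.2
shift [2.15, 2.65, -0.03] turn [-0.0, 0.02, 0.0] |s|mm 85.3 |t|deg 0.2
```

View pics/s27.png

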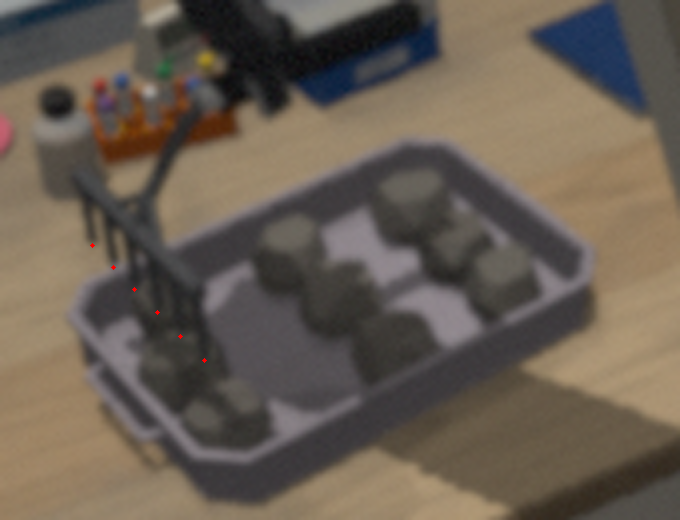

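```bash
python3 -m handwheel '[[-0.2,0.8,0,0,0,0],[-0.4,1.6,0,0,0,0],[-0.42,1.9,0,0,0,0],[-0.2,2,0,0,0,0],[0.1,2.1,0,0,0,0]]'
python3 - <<'E'
from h import *
where();tipview('s28.png');goto([0,.07],.05)
E
```

```text
clock: 24.12
eef_pos: [0.4869, 0.1631, 0.1561]
tool_rot: [0.593, -0.387, 0.529, -0.468]
ft_force: [-0.5, 1.3, 1.7]
grip_width: 0.0192
tips tray mm [  0.8 119.8] z mm 50.4 yaw-tray -0.0 pitch 0.484 roll -0.001 F [-0.5  1.3  1.7] j [ 0.47  0.38 -0.04  1.25 -0.25  1.91] clk 24.12 w 0.0192
shift [1.89, 0.55, -0.03] turn [-0.0, -0.01, -0.0] |s|mm 49.3 |t|deg 0.1
```

View pics/s28.png

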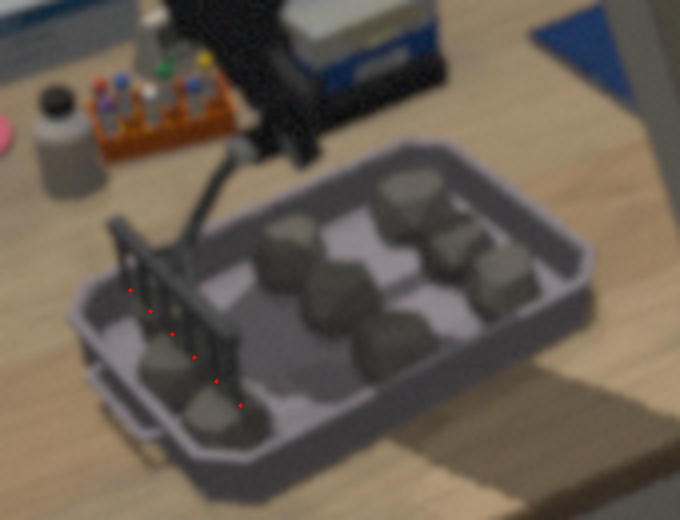

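```bash
python3 -m handwheel '[[0.35,0.1,0,0,0,0],[0.7,0.2,0,0,0,0],[1.05,0.3,0,0,0,0],[1.4,0.4,0,0,0,0],[1.7,0.5,0,0,0,0]]'
python3 - <<'E'
from h import *
where();tipview('s29.png');save(cam('wrist'),'w29.png')
E
```

```text
clock: 24.8
eef_pos: [0.4936, 0.1184, 0.1552]
tool_rot: [0.593, -0.386, 0.53, -0.467]
ft_force: [0.7, 0.4, 4.7]
grip_width: 0.0192
tips tray mm [ 1.1 74.4] z mm 49.3 yaw-tray -0.1 pitch 0.486 roll -0.001 F [0.7 0.4 4.7] j [ 0.39  0.35 -0.08  1.21 -0.26  1.83] clk 24.8 w 0.0192
```

View pics/s29.png

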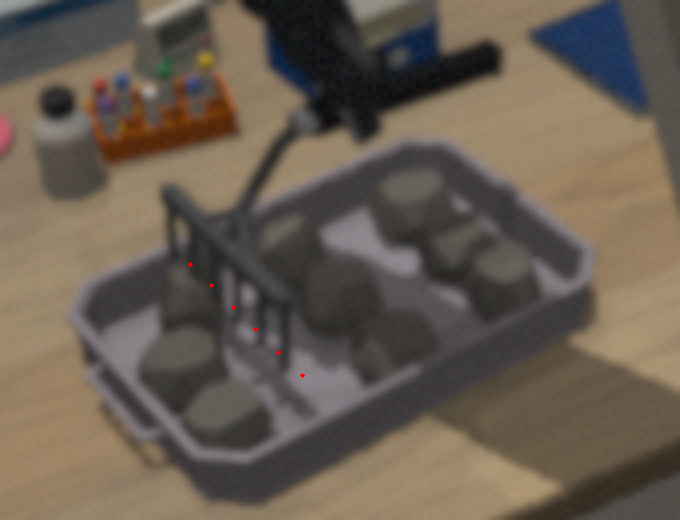

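View pics/w29.png

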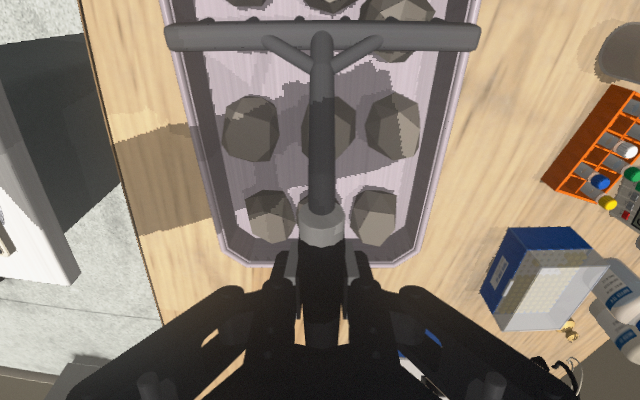

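```bash
python3 -m handwheel '[[0.2,-1,0,0,0,0],[0.3,-2.5,0,0,0,0.5],[-0.8,-3.5,0,0,0,1],[-3,-4,0,0,0,1.5],[-4.8,-4.5,0,0,0,1.5]]'
python3 - <<'E'
from h import *
w=cam('wrist');where();save(w,'w30.png')
save(w,'w30z.png',(200,60,460,260),3)
tipview('s30.png')
import pickle; pickle.dump(w,open('wA.pkl','wb'))
E
```

```text
clock: 25.52
eef_pos: [0.4718, 0.2623, 0.23]
tool_rot: [0.538, -0.461, 0.465, -0.531]
ft_force: [0.4, -0.5, -2.2]
grip_width: 0.0191
tips tray mm [ -0.8 250.4] z mm 153.2 yaw-tray 0.2 pitch 0.22 roll 0.003 F [ 1.2  4.6 -1.4] j [ 0.52  0.33  0.12  1.37 -0.    1.94] clk 25.57 w 0.0195
```

View pics/w30.png

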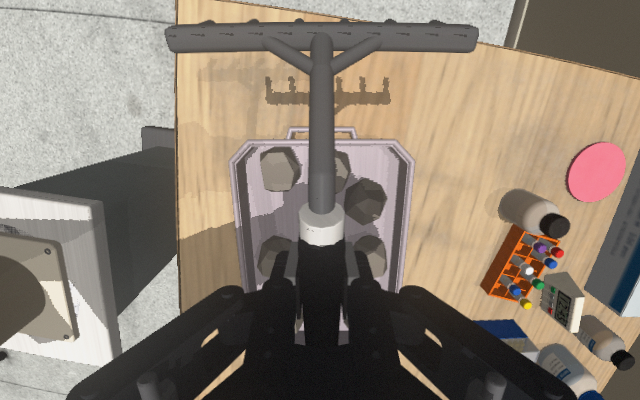

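View pics/s30.png

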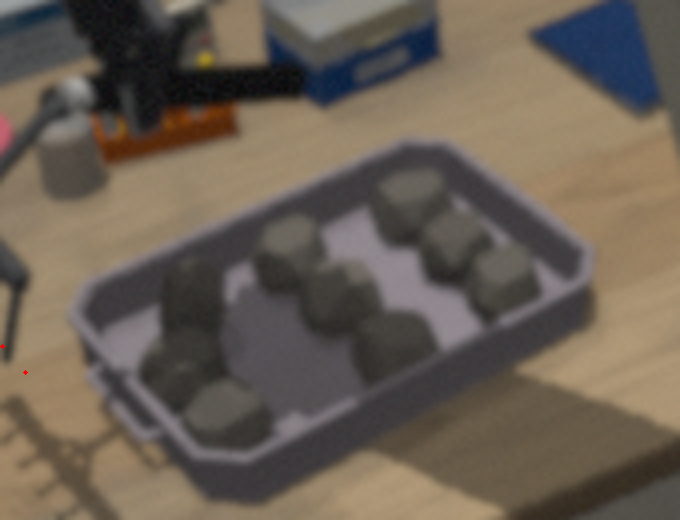

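Run:
```python
from h import *
import pickle
w=pickle.load(open('wA.pkl','rb'))
save(w,'w31.png',(225,120,425,270),4)
s=cam('scene');save(s,'s31.png',(205,230,275,300),8)
```

```text
(no output)
```

View pics/w31.png

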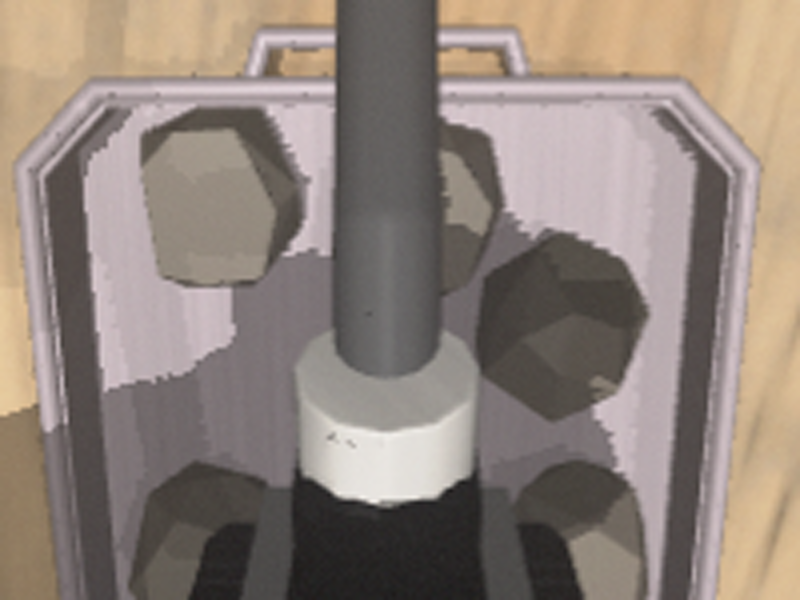

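View pics/s31.png

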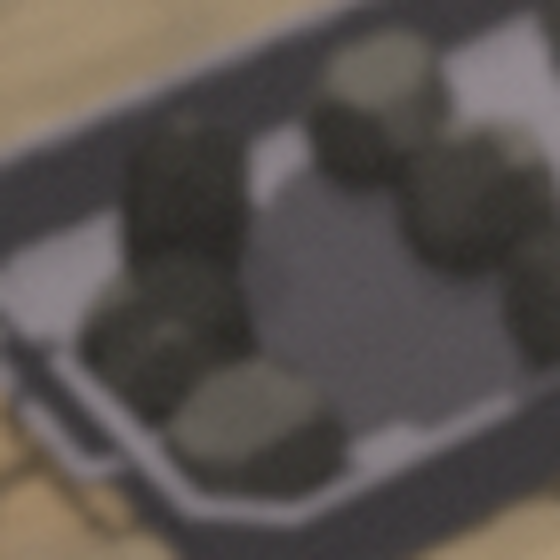

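```bash
python3 -m handwheel '[[0.6,0,0,0,0,0],[1.2,0,0,0,0,0],[1.9,0,0,0,0,0],[2.4,0,0,0,0,0],[2.4,0,0,0,0,0]]'
python3 - <<'E'
from h import *
import pickle
w=cam('wrist');pickle.dump(w,open('wB.pkl','wb'));where()
save(w,'w32.png',(225,50,425,200),4)
E
```

```text
clock: 26.3
eef_pos: [0.4809, 0.2029, 0.2317]
tool_rot: [0.537, -0.461, 0.464, -0.532]
ft_force: [-0.2, 0.5, -0.7]
grip_width: 0.0189
tips tray mm [  0.7 184.7] z mm 155.1 yaw-tray -0.1 pitch 0.223 roll 0.001 F [-0.6 -0.4 -1.3] j [ 0.4   0.29  0.07  1.36 -0.01  1.83] clk 26.35 w 0.0193
```

View pics/w32.png

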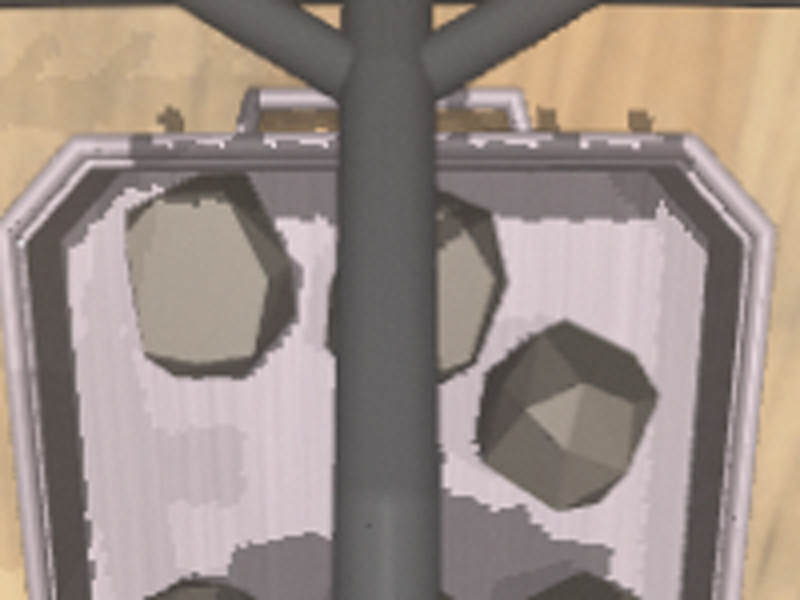

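Run:
```python
from h import *
import pickle
A=pickle.load(open('wA.pkl','rb'));B=pickle.load(open('wB.pkl','rb'))
for n,a,b in (('apex',(580,315),(582,384)),('left',(527,338),(527,410)),('mid',(568,378),(571,452)),('low',(555,418),(562,510)),('top',(553,232),(567,320)),('right',(648,313),(658,395)),('T1a',(235,128),(235,203)),('T1b',(160,283),(148,355)),('T1c',(262,276),(248,360)),('rimR',(668,103),(655,168))):
    p,e=tri(A,(225+a[0]/4,120+a[1]/4),B,(225+b[0]/4,50+b[1]/4));print(n,(w2t(p)*1000).round(0),(p[2]*1000).round(1),round(e*1000,2))
```

```text
apex [55. 97.] 59.9 1.5
left [40. 90.] 59.3 1.29
mid [52. 79.] 63.1 1.1
low [53. 58.] 43.0 0.34
top [ 55. 110.] 17.6 2.69
right [80. 91.] 40.8 0.11
T1a [-44. 144.] 21.6 2.85
T1b [-65. 104.] 50.7 0.73
T1c [-39. 100.] 31.1 1.49
rimR [ 79. 154.] 37.2 6.46
```

T3 now stands alone on the floor at about (55, 85) mm. It clears T2 and isn't on any other stone. All three thirds look filled, so I'll re-measure the rake in the grip and check the whole pan from above on the way out.

Run:
```python
from h import *
w=cam('wrist');save(w,'bar33.png',(155,0,485,70),2.4)
regrip(w,(165,38.5),(479,37.5));where()
s=cam('scene');save(s,'s33.png',(150,120,350,290),3.5)
```

```text
theta 20.16 res [-0.1 -2.5 -4.2 -1.7]
tips tray mm [  0.6 192.6] z mm 165.3 yaw-tray -0.1 pitch 0.141 roll 0.001 F [-0.9 -0.2 -1.3] j [ 0.41  0.29  0.07  1.36 -0.01  1.83] clk 26.4 w 0.0192
```

View pics/bar33.png

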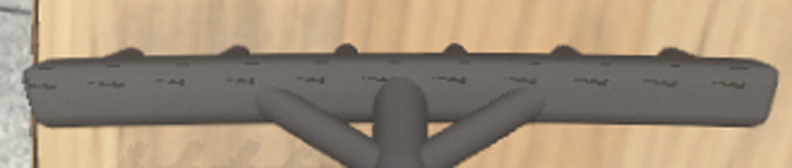

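```bash
python3 -m handwheel '[[2,-0.5,0,0,0,0],[4,-1,0,0,0,0],[6,-1.2,0,0,0,0],[8,-1.4,0,0,0,0],[10,-1.5,0,0,0,0]]'
python3 -m handwheel '[[2,0,0,0,0,0],[4,0,0,0,0,0],[6,0,0,0,0,0],[7,0,0,0,0,0],[7,0,0,0,0,0]]'
python3 - <<'E'
from h import *
where();trayview('tr34.png');tipview('s34.png')
E
```

```text
clock: 27.08
eef_pos: [0.5176, -0.0435, 0.2714]
tool_rot: [0.538, -0.46, 0.463, -0.533]
ft_force: [1.1, -0.1, -1.1]
grip_width: 0.0191
clock: 27.7
eef_pos: [0.5429, -0.2171, 0.2716]
tool_rot: [0.537, -0.462, 0.464, -0.532]
ft_force: [-0.3, 0.2, -1.2]
grip_width: 0.0193
tips tray mm [   1.5 -233.3] z mm 205.2 yaw-tray -0.1 pitch 0.141 roll 0.002 F [-0.3  0.2 -1.2] j [-0.38  0.4   0.34  1.5  -0.01  1.05] clk 27.7 w 0.0193
```

View pics/tr34.png

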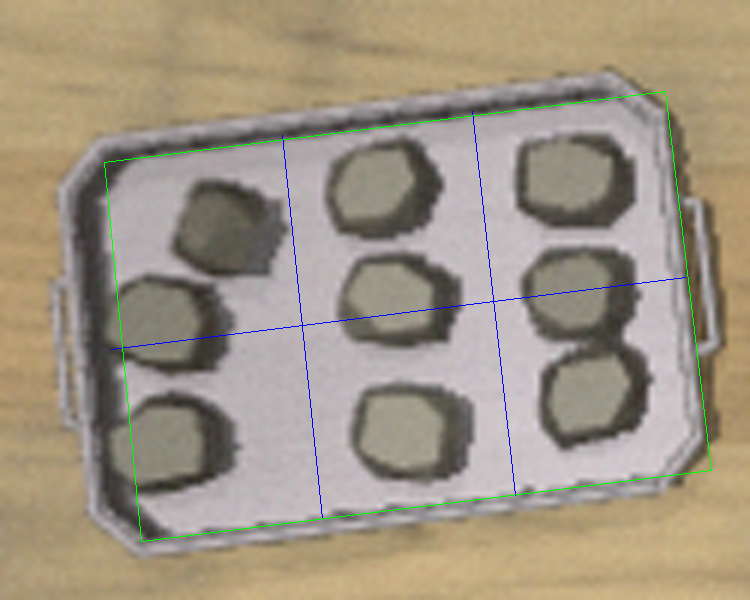

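View pics/s34.png

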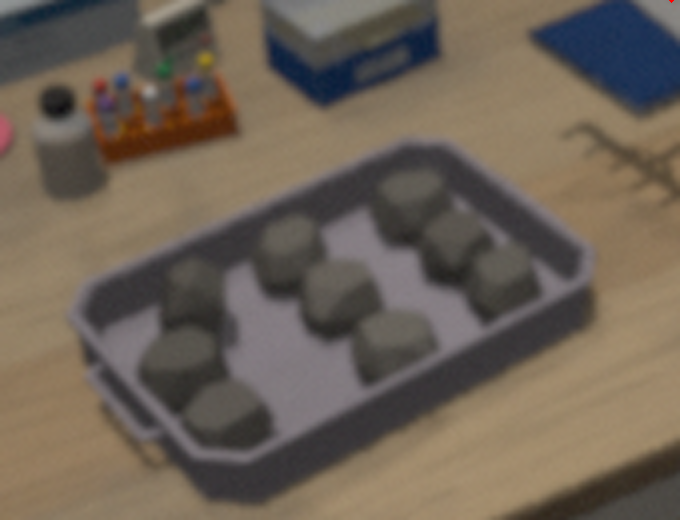

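The pan now holds a clean 3 × 3 spread, with every third occupied on both sides. Next I'll lay the rake back at its original bare spot.

```bash
cat >> h.py <<'E'
def place(z,yaw=67.5):
    return goto([.4435,-.200],z,0.0,np.radians(yaw)-TR['yaw']-np.pi/2,True)
E
python3 - <<'E'
from h import *
place(.07);place(.004)
E
```

```text
shift [3.52, 6.23, -6.64] turn [0.21, 3.07, 0.79] |s|mm 244.0 |t|deg 31.8
shift [3.5, 8.87, -6.63] turn [0.21, 3.07, 0.79] |s|mm 290.3 |t|deg 31.8
```

```bash
python3 -m handwheel '[[0.9,1,-1.6,0.05,0.8,0.2],[1.8,2.5,-3.3,0.1,1.6,0.4],[2.7,4,-5,0.15,2.4,0.6],[3.52,5.6,-6.64,0.21,3.07,0.79],[3.52,6.2,-6.64,0.21,3.07,0.79]]'
python3 - <<'E'
from h import *
where();place(.03);place(.004)
save(cam('wrist'),'w35.png')
save(cam('top'),'t35.png',(170,150,450,310),2.8)
E
```

```text
clock: 28.42
eef_pos: [0.3873, -0.3278, 0.1163]
tool_rot: [-0.353, 0.615, -0.559, 0.43]
ft_force: [0.6, -0.2, -1.5]
grip_width: 0.0193
tips tray mm [ -97.7 -331.7] z mm 68.9 yaw-tray -31.0 pitch -0.0 roll 0.003 F [ 0.6 -0.2 -1.5] j [-0.78  0.38 -0.13  1.12  0.12  1.19] clk 28.43 w 0.0193
shift [0.14, 1.55, 0.14] turn [0.02, -0.02, -0.0] |s|mm 39.1 |t|deg 0.3
shift [0.28, 2.58, 0.14] turn [0.02, -0.02, -0.0] |s|mm 65.0 |t|deg 0.3
```

View pics/t35.png

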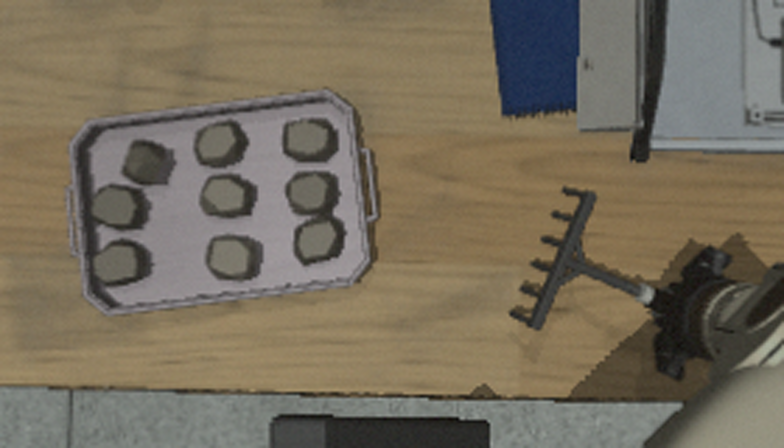

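View pics/w35.png

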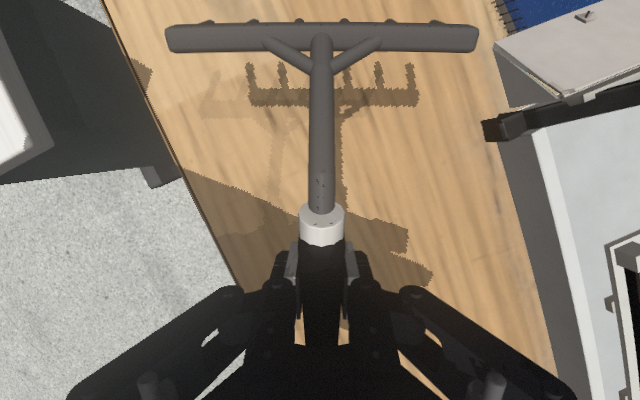

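```bash
python3 -m handwheel '[[0.07,0.7,0.1,0,0,0],[0.14,1.4,0.14,0,0,0],[0.22,2.0,0.14,0,0,0],[0.26,2.35,0.14,0,0,0],[0.27,2.5,0.14,0,0,0]]'
python3 - <<'E'
from h import *
where();place(0)
E
```

```text
clock: 29.15
eef_pos: [0.3951, -0.3278, 0.0555]
tool_rot: [-0.354, 0.612, -0.56, 0.432]
ft_force: [0.8, 0.1, -1.2]
grip_width: 0.0195
tips tray mm [ -90.4 -332.7] z mm 8.0 yaw-tray -30.7 pitch 0.001 roll -0.002 F [ 0.8  0.1 -1.2] j [-0.77  0.45 -0.19  0.98  0.12  1.19] clk 29.15 w 0.0195
shift [0.1, 0.32, -0.16] turn [-0.01, 0.01, 0.01] |s|mm 9.2 |t|deg 0.1
```

```bash
python3 -m handwheel '[[0,0.1,0,0,0,0],[0.02,0.18,0,0,0,0],[0.03,0.24,0,0,0,0],[0.03,0.27,0,0,0,0],[0.03,0.27,0,0,0,0]]'
python3 - <<'E'
from h import *
where()
save(cam('wrist'),'w36.png')
E
```

```text
clock: 29.78
eef_pos: [0.3946, -0.3281, 0.0489]
tool_rot: [-0.354, 0.612, -0.56, 0.432]
ft_force: [-0.6, 0.2, -1.4]
grip_width: 0.0194
tips tray mm [ -90.8 -333. ] z mm 1.3 yaw-tray -30.8 pitch 0.001 roll -0.001 F [-0.6  0.2 -1.4] j [-0.77  0.45 -0.2   0.96  0.12  1.19] clk 29.77 w 0.0194
```

View pics/w36.png

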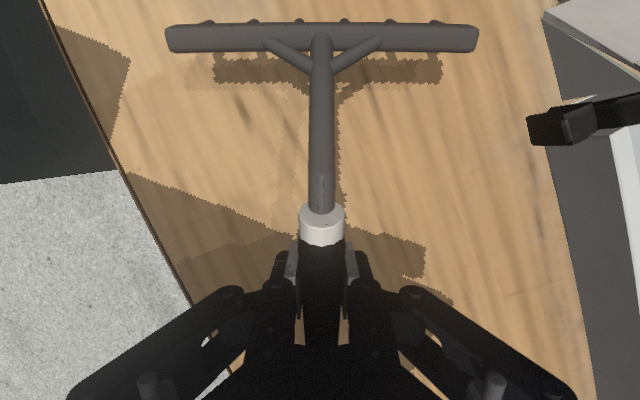

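```bash
python3 -m handwheel '[[0,0.05,0,0,0,0],[0.0,0.1,0,0,0,0],[0.0,0.14,0,0,0,0],[0.0,0.16,0,0,0,0],[0.0,0.16,0,0,0,0]]'
python3 - <<'E'
from h import *
where()
E
```

```text
clock: 30.45
eef_pos: [0.3951, -0.3281, 0.0462]
tool_rot: [-0.354, 0.612, -0.561, 0.432]
ft_force: [-2.6, -1.3, 7.6]
grip_width: 0.0188
tips tray mm [ -90.3 -333.2] z mm -1.4 yaw-tray -30.8 pitch 0.002 roll -0.003 F [-2.6 -1.3  7.6] j [-0.77  0.46 -0.21  0.95  0.12  1.19] clk 30.45 w 0.0188
```

```bash
python3 -m handwheel '[[0,-0.06,0,0,0,0],[0,-0.06,0,0,0,0],[0,-0.06,0,0,0,0],[0,-0.06,0,0,0,0],[0,-0.06,0,0,0,0]]' 1
python3 -m handwheel '[[0,-0.3,0,0,0,0],[0,-1,0,0,0,0],[0,-2.2,0,0,0,0],[0,-3.6,0,0,0,0],[0,-4.4,0,0,0,0]]' 1
python3 - <<'E'
from h import *
print(tool()[2]['ft_force'],tool()[2]['grip_width'])
save(cam('wrist'),'w37.png')
E
```

```text
clock: 31.08
eef_pos: [0.3948, -0.3277, 0.0462]
tool_rot: [-0.354, 0.612, -0.56, 0.432]
ft_force: [0.8, -0.2, -0.5]
grip_width: 0.0854
clock: 31.7
eef_pos: [0.3898, -0.3421, 0.158]
tool_rot: [-0.353, 0.611, -0.561, 0.432]
ft_force: [0.4, -0.1, -0.5]
grip_width: 0.0856
[ 0.39616702 -0.11789002 -0.52102488] 0.08557018701152906
```

View pics/w37.png

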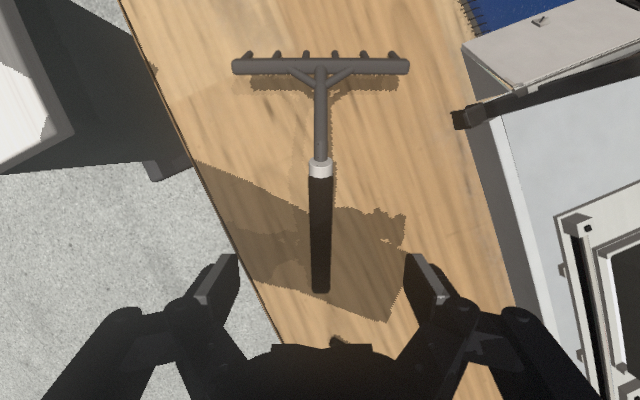

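Run:
```python
from h import *
save(cam('top'),'t38.png',(150,30,460,310),2)
trayview('tr38.png')
```

```text
(no output)
```

View pics/t38.png

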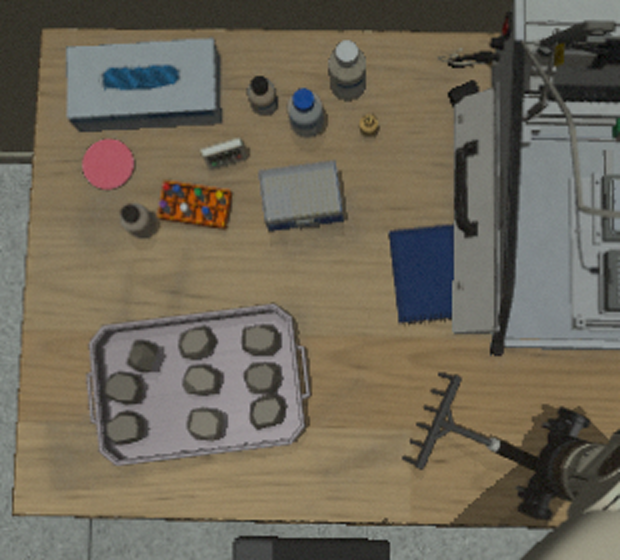

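View pics/tr38.png

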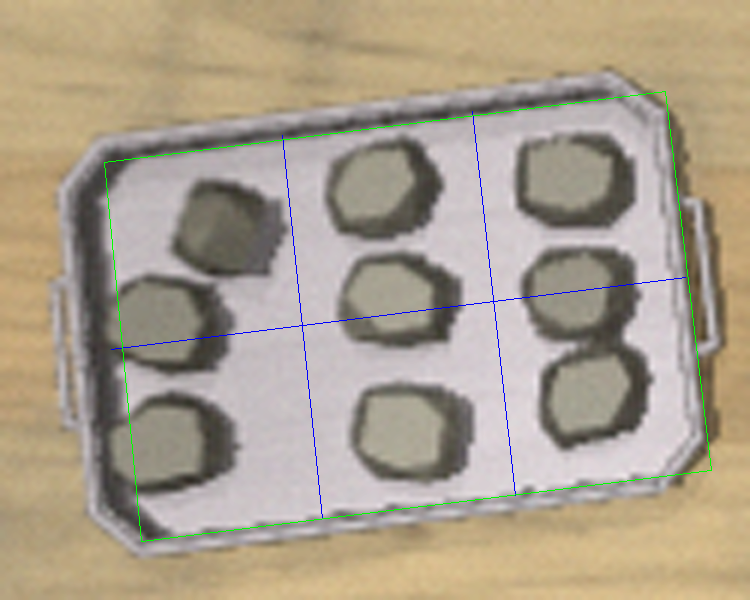

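The final views show nine separate stones in three rows of three. The rake lies tines down at about (430,420) in the top view, clear of the pan, and the tip box, bottle and notebook are where they started. I'm handing the job in.

Run:
```python
from workcell import bot
print(bot.job_done()); print(bot.get_obs()['clock'])
```

```text
the job is handed in; nothing more can be done
None
the job is handed in; nothing more can be done
```

The nine stones lie one deep over the whole length of the pan, and the rake is back on the bare desk, tines down and clear of the pan. I handed the job in at about 32 s of the 64 s allowed.

- **Spreading:** I used the rake only. I pushed the three top stones off into the left end, drew the right column to the right end and drew the middle column to the centre.
- **Last checks:** The top view shows each third of the pan with a stone in its left half and one in its right half, and no stone on another. The tip box, bottle and notebook look untouched. Force readings between moves stayed below about 18 N.
- **One stone not flat:** The stone in the left third, on the side away from the robot, stands on edge with its top roughly 60 mm up. It rests on the pan floor, clear of its neighbours. I tried once to tip it flat, but it slid instead, so I left it standing.
- **Rake turned in the grip:** It turned about 20° in all when its tines rode up on stones, once with about 13 N on the tool. I corrected for this from the wrist pictures.
- **Pan shift:** My measurements suggest the pan moved a few millimetres along its length, which is close to the measuring error.

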